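# Pack the muffins into the vacuum keeper and pump it down

## Robot

A 6-joint arm with a two-finger parallel gripper is mounted at the origin on the work surface. World frame = base frame: x ahead of the robot, y to its left, z up, the work surface at z = 0. Lengths are in mm, angles in degrees, forces in N, time in s.
With the tool pointing down it reaches from about 300 to 850 mm from the base axis. Payload 4.2 kg.
Tool frame: the origin (TCP) lies on the centre line of the jaws, within the pads' length; the fingertips stand 14 mm ahead of it and the grasp point (between the pads) lies 5 mm behind it; z points along the fingers, y is the line along which they close (so a half turn about z gives the same grasp; the last joint's range is limited). The gripper opens to 91 mm and grips with 3 to 60 N. Pads are 32 mm wide; open, the fingers measure 118 mm over their backs; the gripper's body (76 mm by 178 mm) begins 60 mm behind the grasp point.
Start: joints at [66.807, 18.312, 89.639, -0, 72.044, -1.146], TCP at [215.843, 532.967, 227.976] pointing down, gripper open.
Joint ranges: [-177.97, 177.97], [-48.28, 115.42], [12.27, 149.76], [-77.06, 257.06], [2.81, 150.46], [-146.56, 146.56]. Speed limits (degrees/s): [147.25, 147.25, 180, 180, 180, 180].

## Interface

Orientations are given as [roll, pitch, yaw] about the fixed x, y, z axes, in that order (R = Rz(yaw) Ry(pitch) Rx(roll)).
In Python, from workcell import * gives the robot as it stands. The module is installed in compiled form; this text tells all that it offers.
- The arm moves only by the shell command python3 -m crank 'ROWS' [FORCE]. ROWS is JSON, a list of rows, each an object of numbers: "grip": the finger opening in m, from 0 to 0.0912; "x", "y", "z": the shift along the tool's x, y, z in m; "yaw": the turn about the tool's z in rad. In form: [{"grip": .., "x": .., "y": .., "z": .., "yaw": ..}, ...]. A call has exactly 5 rows; each row is the pose to reach, as a shift and turn from the pose commanded when the call began, along the tool's axes at that moment; what a row does not reach only later rows make up. A row lasts 1/12 s, in which the tool goes at most 41.7 mm and 7.16 degrees, less where a joint would pass 70% of its speed; a pose out of reach is approached as far as the arm can. A call with a gripper value outside its range is refused whole. The fingers move at their own pace and stop on an object; FORCE is the grip in N (left out, the last holds). Time passes only in rows, so rows that repeat a pose let the fingers close, or fill a call up. It gives the time, the measured TCP pose, the force, the opening and the grip force at its end, in the units of the state.
- state(): the state, without advancing time (a new reading comes with each control period).
- grab_frame(name): name is "side" or "top"; returns the picture (400x640x3 uint8, red, green, blue); there is no depth.
- camera_model(name): a dict with "intrinsics" (3x3 intrinsics, pixels), "R" (3x3) and "t" (3): a world point X has camera coordinates R X + t. Camera axes: x right, y down, z forward; pixel columns grow to the right and rows downward; lengths in mm; the calibration is good to about 2 mm. A picture is of the moment at which its call begins. camera_model takes no time and is no camera call.
- job_done(): hands the job in; it is judged then, once.
The state is a dict: "time_s": time; "qpos": joint angles; "qvel": joint speeds; "effort": joint torques, N m; "ee_pos": TCP position; "ee_rot": TCP orientation; "force": force on the tool from outside, world axes, zero at the start; "torque": the same for the moment, N m; "gripper_width": finger opening in mm; "gripper_force": force on a finger pad.
Only numpy, scipy, OpenCV 4.12 (cv2) and the standard library are available. Lean on these libraries where they do the work, as an engineer would, in place of code of your own. Each camera call takes 0.05 s, during which the arm holds its last target. There are 200 camera calls.

## Task

Pack away the mini muffins: take the one empty orange cup out of the grey vacuum keeper and stand it on the cooling rack, and stand every muffin upright inside the keeper. Then set the black lid squarely on it and lay the steel retaining bar across the lid so that it rests in the saddles of both posts. With the bar in place, press the pump plunger at the end of the keeper down to its stop three times, letting it come all the way up after each press. Leave the glass jar and the pepper mill where they are.

Things in the scene. Friction and masses are not known exactly. Their poses are not given: they have to be found in the camera images.
- keeper: grey open-topped vacuum keeper, fixed: outside 136 (x) x 228 (y) x 60 mm high, walls and floor 6 mm thick (inside 124 x 216 mm, 54 mm deep). Origin: centre of its underside. Its y is the long way, with the pump (a round barrel of 50 mm diameter, 60 mm high, axis at y = +165 mm) at the +y end. A saddle post stands outside each long wall.
- saddle0 (a point): middle of the saddle floor on the steel post at x = -95 mm, y = 0 of the keeper, 90 mm above its underside; the post is 14 mm thick (x), 36 mm wide (y), with two cheeks 24 mm apart in y, 18 mm high above the saddle floor
- saddle1 (a point): the same on the post at x = +95 mm
- plunger (a joint): pump plunger, a spring slide: 0 = fully up, 0.028 m = down on its stop; takes about 3 N to start and 11 N at the stop, and springs back up
- plunger_top (a point): centre of the top face of the black plunger head, a disc 40 mm in diameter and 12 mm thick; as released it is 100 mm above the underside of the keeper; moves with the plunger
- lid: black plastic lid for the keeper, 220 g: top plate 140 (x) x 232 (y) x 6 mm, under it a 116 x 208 x 6 mm plug that drops inside the walls, on top a central grip rib 60 mm long (along x), 14 mm wide (along y), 22 mm high. Origin: centre of the underside of the plug; z up. Seated, its origin is 54 mm above the keeper's, axes parallel (either way round).
- bar: steel retaining bar, 150 g, 16 x 16 mm section, 234 mm long along its x, with a 10 x 32 x 16 mm head at each end. Origin: centre of its underside. In place it lies along x of the keeper, both heads outside the posts, its underside on the saddle floors 90 mm above the underside of the keeper (2 mm above the rib of the lid).
- bar_center (a point): centre of the bar, 8 mm above its origin
- rack: steel wire cooling rack, fixed, 190 x 190 mm, top 24 mm above the work surface, on which the muffins start. Origin: centre of its underside.
- muffin1: mini muffin in an orange silicone cup (all alike), 46 mm in diameter, 40 mm high, 50 g, round about its z, which points up when it stands. Origin: centre of its underside. May be absent (None from the start).
- muffin2: mini muffin in an orange silicone cup (all alike), 46 mm in diameter, 40 mm high, 50 g, round about its z, which points up when it stands. Origin: centre of its underside. May be absent (None from the start).
- muffin3: mini muffin in an orange silicone cup (all alike), 46 mm in diameter, 40 mm high, 50 g, round about its z, which points up when it stands. Origin: centre of its underside. May be absent (None from the start).
- muffin4: mini muffin in an orange silicone cup (all alike), 46 mm in diameter, 40 mm high, 50 g, round about its z, which points up when it stands. Origin: centre of its underside. May be absent (None from the start).
- cup: empty orange silicone muffin cup, open at the top, 46 mm in diameter at the rim, 43 mm at the foot, 30 mm high, wall 3 mm, 30 g; starts standing in the keeper. Origin: centre of its underside; z up when it stands.
- jar: closed glass storage jar, 70 mm in diameter, 95 mm high; bystander. Origin: centre of its underside.
- mill: dark wooden pepper mill, 56 mm in diameter, 125 mm high; bystander. Origin: centre of its underside.
There are look-alikes about, which are no part of the job. There is more than one size of the bar; the one meant has the size given above.

How it is judged (in metres and radians):
On the way, in this order (a step that is already met when the one before it is completed fails the run):
1. the empty cup stands on the cooling rack and every muffin stands upright inside the keeper (x of muffin1 in the frame of keeper between -0.062 and 0.062 m and y of muffin1 in the frame of keeper between -0.108 and 0.108 m and z of muffin1 in the frame of keeper between 0 and 0.014 m and angle between each of muffin1, muffin2, muffin3, muffin4, cup's own z axis and vertical below 0.3 rad and x of muffin2 in the frame of keeper between -0.062 and 0.062 m and y of muffin2 in the frame of keeper between -0.108 and 0.108 m and z of muffin2 in the frame of keeper between 0 and 0.014 m and x of muffin3 in the frame of keeper between -0.062 and 0.062 m and y of muffin3 in the frame of keeper between -0.108 and 0.108 m and z of muffin3 in the frame of keeper between 0 and 0.014 m and x of muffin4 in the frame of keeper between -0.062 and 0.062 m and y of muffin4 in the frame of keeper between -0.108 and 0.108 m and z of muffin4 in the frame of keeper between 0 and 0.014 m and x of cup in the frame of rack between -0.09 and 0.09 m and y of cup in the frame of rack between -0.09 and 0.09 m and z of cup in the frame of rack between 0.018 and 0.03 m), for 0.2 s.
2. the lid is seated flat on the keeper, muffins inside (all of step 1 and x of lid in the frame of keeper between -0.008 and 0.008 m and y of lid in the frame of keeper between -0.008 and 0.008 m and z of lid in the frame of keeper between 0.05 and 0.057 m and angle between lid's own z axis and vertical below 0.04 rad and angle between the y axis of lid and the y axis of keeper, either way round below 0.1 rad), for 0.2 s.
3. the bar lies in both saddles over the lid (all of step 2 and x of bar_center in the frame of keeper between -0.01 and 0.01 m and y of bar_center in the frame of keeper between -0.008 and 0.008 m and z of bar_center in the frame of keeper between 0.094 and 0.102 m and angle between the x axis of bar and the x axis of keeper, either way round below 0.08 rad), for 0.2 s.
4. first stroke: plunger pressed down to its stop with the bar in place (value of joint plunger above 0.0255 m and x of bar_center in the frame of keeper between -0.01 and 0.01 m and y of bar_center in the frame of keeper between -0.008 and 0.008 m and z of bar_center in the frame of keeper between 0.094 and 0.102 m and angle between the x axis of bar and the x axis of keeper, either way round below 0.08 rad), for 0.1 s.
5. plunger let up fully (value of joint plunger below 0.004 m), for 0.1 s.
6. second stroke: plunger pressed down to its stop with the bar in place (all of step 4), for 0.1 s.
7. plunger let up fully (value of joint plunger below 0.004 m), for 0.1 s.
8. third stroke: plunger pressed down to its stop with the bar in place (all of step 6), for 0.1 s.
At the end, for the whole second after the job is handed in: empty cup upright on the rack; every present muffin upright (within 17 degrees) on the keeper floor; lid seated flat (within 8 mm, 0.1 rad); bar in both saddles (within 10 mm along, 8 mm across, 0.08 rad); plunger fully up (within 4 mm); all at rest (all of step 3 and value of joint plunger below 0.004 m and linear speed of each of muffin1, muffin2, muffin3, muffin4, cup, lid, bar below 0.02 m/s); the robot touches nothing.
It fails at once if the glass jar is pushed away (30 mm) or tipped (distance of jar from where it was at the start of the episode above 0.03 m or angle between jar's own z axis and vertical above 0.5 rad).
It fails at once if the pepper mill is pushed away (30 mm) or tipped (distance of mill from where it was at the start of the episode above 0.03 m or angle between mill's own z axis and vertical above 0.5 rad).
Of muffin1, muffin2, muffin3, muffin4 only 2 to 4 are there at a start; the rules pass over those that are not, and their reading is None.
At some moment in a run one of muffin1, muffin2, muffin3, muffin4, cup, bar, lid may be knocked a few centimetres aside while the robot is not near it.
Once in a run the grip may slacken for a moment while it holds something.
It also fails if it takes over 208 s, if anything falls off the work surface, if the arm or the gripper's body presses on something with over 40 N, if the wrist force passes 120 N, or if a joint passes its speed limit or range.

## Working session

There is one attempt and no reset: what is moved stays moved. The work goes in short steps, Python scripts to look and compute and a shell command to move; the robot and the scene stay as the last step left them, time stands still between calls to the robot, and variables do not carry over. Pictures are saved under pics/ and viewed, at most 14 in all, crops included, and the job is handed in when it is done.

```bash
mkdir -p pics; cat > h.py <<'E'
from workcell import *
import numpy as np, cv2
def cam(n):
    c=camera_model(n); return np.array(c["intrinsics"]),np.array(c["R"]),np.array(c["t"]).ravel()
def proj(n,X):
    K,R,t=cam(n); p=(np.atleast_2d(X)@R.T+t)@K.T; return p[:,:2]/p[:,2:]
def w(n,u,v,z):
    K,R,t=cam(n); d=R.T@np.linalg.inv(K)@np.array([u,v,1.]); o=-R.T@t
    return o+d*(z-o[2])/d[2]
def shot(n,f,crop=None,s=1):
    im=grab_frame(n)[:,:,::-1]
    if crop: im=im[crop[1]:crop[3],crop[0]:crop[2]]
    cv2.imwrite("pics/"+f,cv2.resize(im,None,fx=s,fy=s,interpolation=cv2.INTER_CUBIC))
E
python3 - <<'E'
from h import *
shot("top","t0.png",s=1.25); shot("side","s0.png",s=1.25)
for n in("top","side"):
    K,R,t=cam(n); print(K.round(1).tolist(),R.round(3).tolist(),(-R.T@t).round(0))
print(state())
E
```

```text
[[367.6, 0.0, 317.5], [0.0, 367.6, 202.9], [0.0, 0.0, 1.0]] [[-0.014, -1.0, -0.014], [-0.993, 0.015, -0.117], [0.117, 0.012, -0.993]] [469.   2. 985.]
[[442.8, 0.0, 317.7], [0.0, 442.8, 195.9], [0.0, 0.0, 1.0]] [[0.804, -0.595, 0.003], [-0.453, -0.616, -0.644], [0.385, 0.517, -0.765]] [ 124. -606.  985.]
{'time_s': 0.1, 'qpos': array([ 6.68063510e+01,  1.83471734e+01,  8.96977907e+01, -8.81689942e-04,
        7.20435769e+01, -1.14557154e+00]), 'qvel': array([ 0.11002875, -0.07576847, -0.01818035, -0.05130819, -0.00823518,
        0.07285186]), 'effort': array([-6.72644128e-04, -4.13336241e+01, -2.32510400e+01,  7.28848530e-02,
        4.21275117e-02, -4.45685498e-05]), 'ee_pos': array([215.68284757, 532.56759545, 227.22341396]), 'ee_rot': array([-1.79911460e+02, -9.32014327e-04,  1.57952194e+02]), 'force': array([-0.48494209, -0.14227448, -0.49040796]), 'torque': array([ 0.02339925,  0.04385627, -0.0247493 ]), 'gripper_force': 0.0, 'gripper_width': 91.17105226136414}
```

View pics/t0.png

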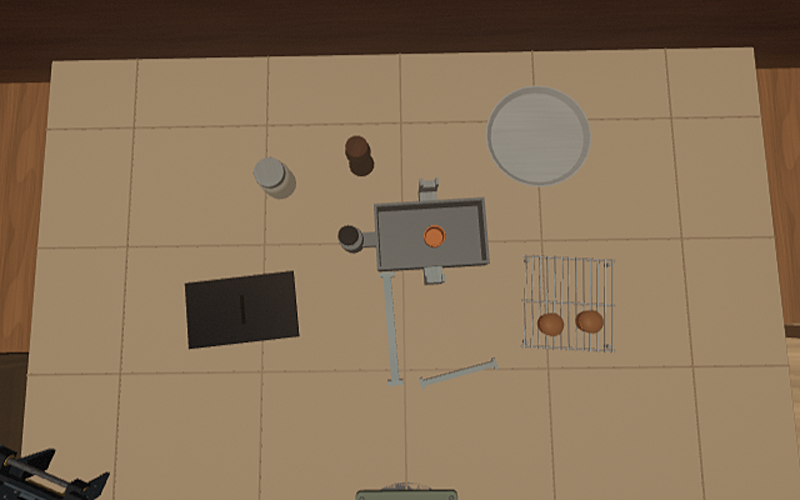

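View pics/s0.png

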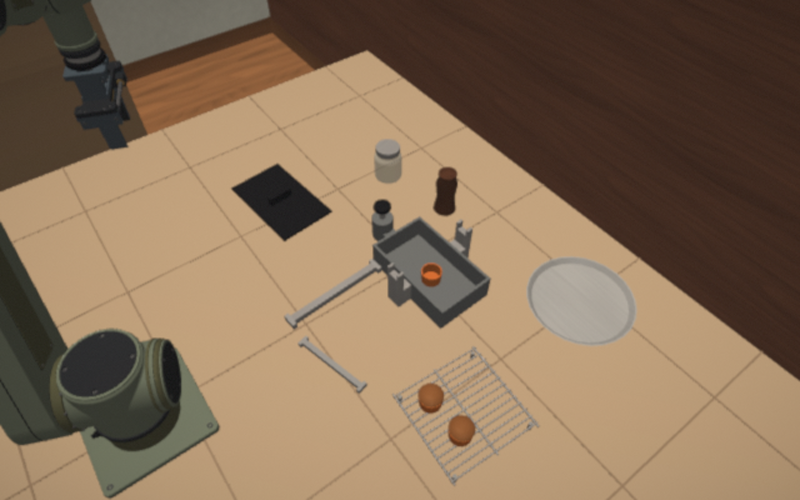

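The top view shows the keeper at about (432,235) with the cup at (434,237), the lid at (242,310), the long bar running (388,275)-(396,383), a shorter decoy bar, and the rack with two muffins at (551,324) and (590,322). I'll zoom in to measure.

```bash
python3 - <<'E'
from h import *
a=grab_frame("top")[:,:,::-1];b=grab_frame("side")[:,:,::-1]
cv2.imwrite("pics/t.png",a);cv2.imwrite("pics/s.png",b)
cv2.imwrite("pics/c1.png",cv2.resize(a[140:320,260:500],None,fx=3.3,fy=3.3,interpolation=cv2.INTER_CUBIC))
cv2.imwrite("pics/c2.png",cv2.resize(b[150:390,220:440],None,fx=2.5,fy=2.5,interpolation=cv2.INTER_CUBIC))
E
```

```text
(no output)
```

View pics/c1.png

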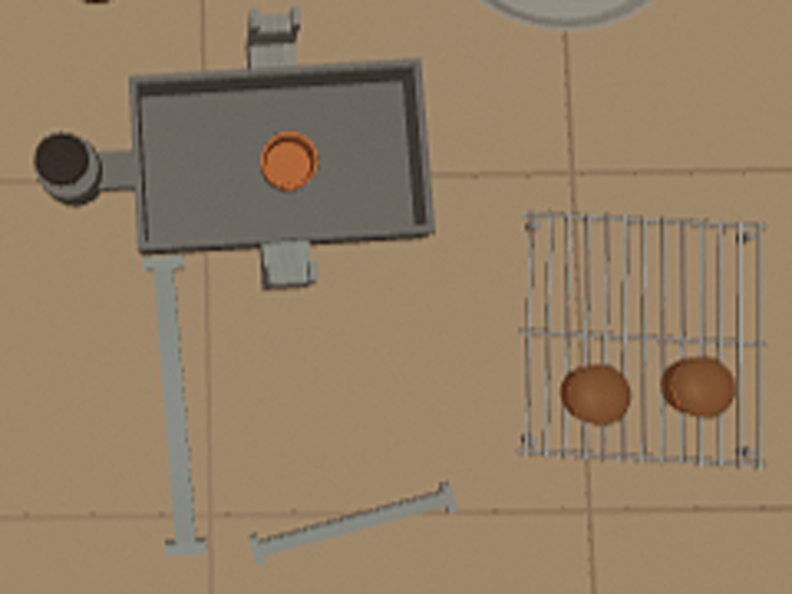

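View pics/c2.png

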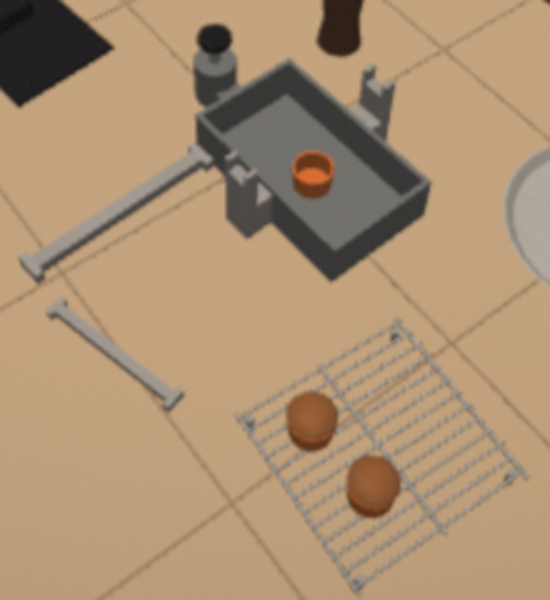

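```bash
cat > loc.py <<'E'
from h import *
from scipy.optimize import least_squares as LS
f=lambda P,s,o:np.array(P,float)/s+np.array(o)
def tri(a,b):
    r=LS(lambda X:np.r_[proj("top",X)[0]-a,proj("side",X)[0]-b],[500,0,30]); return r.x.round(1),round(2*r.cost,1)
T=f([(130,77),(418,60),(434,235),(140,252)],3.3,(260,140)); S=f([(289,62),(430,183),(331,280),(197,115)],2.5,(220,150))
m=np.array([(68,114),(68,-114),(-68,-114),(-68,114)])
def fun(p,off=0):
    c,s=np.cos(p[2]),np.sin(p[2]); X=np.c_[m@np.array([[c,s],[-s,c]])+p[:2],np.full(4,60.)]
    return np.r_[(proj("top",X)-T).ravel(),(proj("side",X)-S).ravel()]
r=LS(fun,[600,0,0]); print("keeper",r.x[:2].round(1),np.degrees(r.x[2]).round(2),fun(r.x).round(1))
print("plunger",tri(f((62,158),3.3,(260,140)),f((215,38),2.5,(220,150))))
L=[w("top",*p,12) for p in f([(185,282),(293,271),(299,337),(188,349)],1.25,(0,0))]
L=np.array(L);print("lid",L.round(0).tolist(),L.mean(0).round(1))
L=np.array([w("side",*p,12) for p in f([(278,164),(331,211),(286,240),(232,188)],1.25,(0,0))]);print("lid side",L.round(0).tolist(),L.mean(0).round(1))
for n,pp,s,o in(("top",[(163,265),(186,547),(260,546),(449,498)],3.3,(260,140)),("side",[(203,155),(33,265)],2.5,(220,150))):
    P=np.array([w(n,*p,16) for p in f(pp,s,o)]);print("bar",P.round(1).tolist(),np.linalg.norm(P[0]-P[1]))
def blob(im,lo,hi,box):
    h=cv2.cvtColor(im,cv2.COLOR_BGR2HSV);mk=cv2.inRange(h,lo,hi);z=np.zeros_like(mk);z[box[1]:box[3],box[0]:box[2]]=255;mk&=z
    n,_,st,ce=cv2.connectedComponentsWithStats(mk);return [(st[i].tolist(),ce[i].round(1).tolist()) for i in range(1,n) if st[i][4]>60]
a=cv2.imread("pics/t.png");b=cv2.imread("pics/s.png")
print(blob(a,(3,150,70),(16,255,255),(320,150,520,300)));print(blob(b,(3,150,70),(16,255,255),(300,200,440,380)))
print("cup",tri(f((289,160),3.3,(260,140)),f((313,160),2.5,(220,150))), w("top",*f((289,160),3.3,(260,140)),34))
for p in f([(527,215),(765,225),(525,453),(762,465)],3.3,(260,140)): print("rack",w("top",*p,24).round(0))
for p in f([(397,323),(525,475),(240,417),(358,588)],2.5,(220,150)): print("rackS",w("side",*p,24).round(0))
E
python3 loc.py
```

```text
keeper [615.5 -61.3] 2.11 [  1.4   0.7   3.    1.2   2.1   1.    0.8   0.5  -0.2  -0.9  -0.    1.1
   0.3 -10.   -1.6   0.6]
plunger (array([613.8, 107.7,  91.8]), np.float64(0.1))
lid [[530.0, 466.0, 12.0], [550.0, 236.0, 12.0], [411.0, 222.0, 12.0], [390.0, 454.0, 12.0]] [470.3 344.6  12. ]
lid side [[528.0, 459.0, 12.0], [549.0, 233.0, 12.0], [416.0, 216.0, 12.0], [391.0, 448.0, 12.0]] [470.8 339.   12. ]
bar [[537.6, 36.2, 16.0], [317.5, 20.8, 16.0], [317.6, -36.8, 16.0], [352.4, -184.8, 16.0]] 220.62167255197164
bar [[540.4, 29.0, 16.0], [317.4, 15.3, 16.0]] 223.4552318575273
[([339, 180, 17, 18, 236], [347.1, 188.5]), ([461, 249, 21, 17, 272], [471.3, 257.0]), ([430, 251, 21, 18, 263], [440.2, 259.1])]
[([337, 211, 16, 18, 233], [344.7, 219.1]), ([336, 308, 18, 22, 335], [344.3, 318.1]), ([359, 333, 20, 24, 367], [368.5, 344.2])]
cup (array([617.6, -65.1,  45. ]), np.float64(0.7)) [618.08549663 -65.1503231   34.        ]
rack [ 572. -254.   24.]
rack [ 562. -441.   24.]
rack [ 387. -243.   24.]
rack [ 375. -425.   24.]
rackS [ 570. -260.   24.]
rackS [ 560. -443.   24.]
rackS [ 388. -248.   24.]
rackS [ 377. -428.   24.]
```

```bash
cat >> h.py <<'E'
def go(x,y,z,yaw=None):
    "shift in tool axes [m] from the measured pose to TCP x,y,z and turn [rad]"
    s=state(); a=np.radians(s["ee_rot"][2]); c,si=np.cos(a),np.sin(a); dx,dy,dz=np.array([x,y,z])-s["ee_pos"]
    t=0 if yaw is None else -((yaw-s["ee_rot"][2]+180)%360-180)
    print("x %.4f y %.4f z %.4f yaw %.3f"%((c*dx+si*dy)/1e3,(si*dx-c*dy)/1e3,-dz/1e3,np.radians(t)),"| now",s["ee_pos"].round(1),s["ee_rot"].round(2),"w",round(s["gripper_width"],1),"F",s["force"].round(1),"t",round(s["time_s"],1))
E
python3 - <<'E'
exec(open('loc.py').read().split('print("plunger"')[0].replace('(331,280)','(331,254)'))
k=[0,1,3]
print("top only",LS(lambda p:fun(p)[:8],[600,0,0]).x," side",LS(lambda p:fun(p)[8:],[600,0,0]).x)
print("A",tri((440.2,259.1),(344.3,318.1)),"B",tri((471.3,257),(368.5,344.2)),"cup",tri((347.1,188.5),(344.7,219.1)))
go(618,-63,200,2); go(450,-100,200,2)
E
```

```text
keeper [617.8 -58.4] 2.28 [ 0.2  0.   1.7  0.2  1.  -0.  -0.3 -0.2 -0.4 -1.8 -0.1 -0.1  0.4 -0.9
 -1.6 -0.3]
top only [ 6.17834523e+02 -5.67205318e+01  4.51984961e-02]  side [ 6.17169374e+02 -6.08801729e+01  3.27343398e-02]
A (array([ 432.8, -294.4,   40.8]), np.float64(0.0)) B (array([ 437.2, -372.8,   41.2]), np.float64(0.0)) cup (array([620. , -64.7,  20.7]), np.float64(0.0))
x -0.5965 y -0.4011 z 0.0275 yaw 2.722 | now [215.7 532.7 227.5] [-179.94    0.    157.95] w 91.0 F [ 0.7  0.2 -0. ] t 0.2
x -0.4546 y -0.4985 z 0.0275 yaw 2.722 | now [215.7 532.7 227.5] [-179.94    0.    157.95] w 91.0 F [ 0.7  0.2 -0. ] t 0.2
```

```bash
python3 -m crank '[{"grip":0.07,"x":-0.5965,"y":-0.4011,"z":0.0275,"yaw":2.722},{"grip":0.07,"x":-0.5965,"y":-0.4011,"z":0.0275,"yaw":2.722},{"grip":0.07,"x":-0.5965,"y":-0.4011,"z":0.0275,"yaw":2.722},{"grip":0.07,"x":-0.5965,"y":-0.4011,"z":0.0275,"yaw":2.722},{"grip":0.07,"x":-0.5965,"y":-0.4011,"z":0.0275,"yaw":2.722}]' 20
python3 -c "
from h import *
go(618,-63,200,2)"
```

```text
time_s: 0.62
ee_pos: [332.9, 358.7, 219.8]
ee_rot: [180.0, 0.0, 121.8]
force: [0.5, 0.9, -1.0]
gripper_width: 69.8
gripper_force: 0.0
x -0.5087 y 0.0198 z 0.0198 yaw 2.092 | now [332.9 358.7 219.8] [1.8000e+02 1.0000e-02 1.2184e+02] w 69.8 F [ 0.5  0.9 -1. ] t 0.6
```

```bash
python3 -m crank '[{"grip":0.07,"x":-0.5087,"y":0.0198,"z":0.02,"yaw":2.092},{"grip":0.07,"x":-0.5087,"y":0.0198,"z":0.02,"yaw":2.092},{"grip":0.07,"x":-0.5087,"y":0.0198,"z":0.02,"yaw":2.092},{"grip":0.07,"x":-0.5087,"y":0.0198,"z":0.02,"yaw":2.092},{"grip":0.07,"x":-0.5087,"y":0.0198,"z":0.02,"yaw":2.092}]' 20 >/dev/null
python3 -m crank '[{"grip":0.07,"yaw":0.62},{"grip":0.07,"yaw":0.62},{"grip":0.07,"yaw":0.62},{"grip":0.07,"yaw":0.62},{"grip":0.07,"yaw":0.62}]' 20 >/dev/null
python3 -m crank '[{"grip":0.07,"yaw":0.62},{"grip":0.07,"yaw":0.62},{"grip":0.07,"yaw":0.62},{"grip":0.07,"yaw":0.62},{"grip":0.07,"yaw":0.62}]' 20 >/dev/null
python3 -c "
from h import *
go(619,-64,200,2)"
```

```text
x -0.2383 y 0.1856 z 0.0118 yaw 1.466 | now [450.5 186.7 211.8] [ 1.7999e+02 -2.0000e-02  8.5980e+01] w 69.8 F [ 0.6  0.5 -0.3] t 1.0validation failed for argument at $[0]...
validation failed for argument at $[0]...
```

```bash
python3 -m crank '[{"grip":0.07,"x":-0.2383,"y":0.1856,"z":0.012,"yaw":0.62},{"grip":0.07,"x":-0.2383,"y":0.1856,"z":0.012,"yaw":0.62},{"grip":0.07,"x":-0.2383,"y":0.1856,"z":0.012,"yaw":0.62},{"grip":0.07,"x":-0.2383,"y":0.1856,"z":0.012,"yaw":0.62},{"grip":0.07,"x":-0.2383,"y":0.1856,"z":0.012,"yaw":0.62}]' 20 >/dev/null
python3 -m crank '[{"grip":0.07,"x":0,"y":0,"z":0,"yaw":0.85},{"grip":0.07,"x":0,"y":0,"z":0,"yaw":0.85},{"grip":0.07,"x":0,"y":0,"z":0,"yaw":0.85},{"grip":0.07,"x":0,"y":0,"z":0,"yaw":0.85},{"grip":0.07,"x":0,"y":0,"z":0,"yaw":0.85}]' 20 >/dev/null
python3 -c "
from h import *
go(619,-64,200,2)"
```

```text
x 0.0301 y 0.0908 z 0.0032 yaw 0.220 | now [566.9  16.3 203.2] [-1.7998e+02  3.0000e-02  1.4620e+01] w 69.8 F [-0.2 -0.5 -0.2] t 1.9
```

```bash
python3 -m crank '[{"grip":0.07,"x":0.0301,"y":0.0908,"z":0.003,"yaw":0.22},{"grip":0.07,"x":0.0301,"y":0.0908,"z":0.003,"yaw":0.22},{"grip":0.07,"x":0.0301,"y":0.0908,"z":0.003,"yaw":0.22},{"grip":0.07,"x":0.0301,"y":0.0908,"z":0.003,"yaw":0.22},{"grip":0.07,"x":0.0301,"y":0.0908,"z":0.083,"yaw":0.22}]' 20 >/dev/null
python3 -m crank '[{"grip":0.07,"x":0,"y":0,"z":0.042,"yaw":0},{"grip":0.07,"x":0,"y":0,"z":0.042,"yaw":0},{"grip":0.07,"x":0,"y":0,"z":0.042,"yaw":0},{"grip":0.07,"x":0,"y":0,"z":0.042,"yaw":0},{"grip":0.07,"x":0,"y":0,"z":0.042,"yaw":0}]' 20 >/dev/null
python3 -c "
from h import *
go(619,-64,25,2)
a=grab_frame('top')[:,:,::-1][150:250,280:410];b=grab_frame('side')[:,:,::-1][150:270,280:410]
cv2.imwrite('pics/g1.png',np.hstack([cv2.resize(a,(390,300),interpolation=2),cv2.resize(b,(390,300),interpolation=2)]))
print(proj('top',[619,-64,110]),proj('side',[619,-64,110]))"
```

```text
x -0.0024 y 0.0008 z 0.0949 yaw 0.008 | now [621.3 -63.1 119.9] [179.96  -0.3    2.44] w 69.9 F [ 0.6 -0.7  0.9] t 2.7
[[349.20153503 183.20115854]] [[346.02144559 198.12862525]]
```

View pics/g1.png

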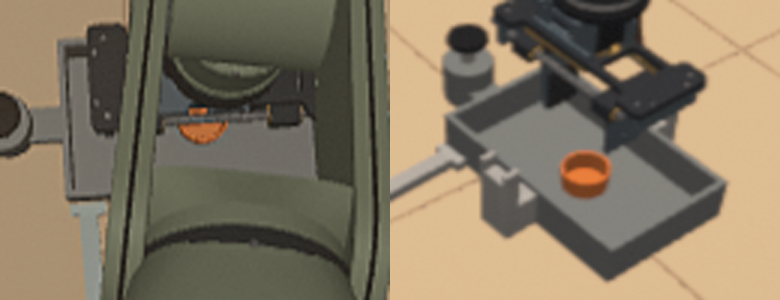

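The side view shows the fingers straddling the cup (585,170 in the composite), so I'll descend.

```bash
python3 -m crank '[{"grip":0.07,"x":-0.002,"y":0.001,"z":0.03,"yaw":0},{"grip":0.07,"x":-0.002,"y":0.001,"z":0.06,"yaw":0},{"grip":0.07,"x":-0.002,"y":0.001,"z":0.08,"yaw":0},{"grip":0.07,"x":-0.002,"y":0.001,"z":0.09,"yaw":0},{"grip":0.07,"x":-0.002,"y":0.001,"z":0.094,"yaw":0}]' 20 
python3 -m crank '[{"grip":0.03,"x":0,"y":0,"z":0,"yaw":0},{"grip":0.03,"x":0,"y":0,"z":0,"yaw":0},{"grip":0.03,"x":0,"y":0,"z":0,"yaw":0},{"grip":0.03,"x":0,"y":0,"z":0,"yaw":0},{"grip":0.03,"x":0,"y":0,"z":0,"yaw":0}]' 12
python3 -m crank '[{"grip":0.03,"x":0,"y":0,"z":0,"yaw":0},{"grip":0.03,"x":0,"y":0,"z":0,"yaw":0},{"grip":0.03,"x":0,"y":0,"z":0,"yaw":0},{"grip":0.03,"x":0,"y":0,"z":-0.02,"yaw":0},{"grip":0.03,"x":0,"y":0,"z":-0.04,"yaw":0}]' 12
python3 -c "
from h import *
go(619,-64,190,2)"
```

```text
time_s: 3.22
ee_pos: [617.4, -64.3, 22.3]
ee_rot: [-180.0, 0.1, 2.4]
force: [-0.5, 0.1, 0.0]
gripper_width: 70.0
gripper_force: 0.0
time_s: 3.63
ee_pos: [618.7, -64.6, 24.3]
ee_rot: [180.0, -0.2, 2.4]
force: [0.3, 0.2, 3.5]
gripper_width: 44.8
gripper_force: 12.0
time_s: 4.05
ee_pos: [616.4, -64.3, 62.2]
ee_rot: [-180.0, 0.2, 2.4]
force: [1.0, 0.3, 0.7]
gripper_width: 44.5
gripper_force: 12.0
x 0.0026 y -0.0002 z -0.1278 yaw 0.007 | now [616.4 -64.3  62.2] [-179.96    0.19    2.39] w 44.5 F [1.  0.3 0.7] t 4.0
```

```bash
python3 -m crank '[{"grip":0.03,"x":0,"y":0,"z":-0.035,"yaw":0},{"grip":0.03,"x":0,"y":0,"z":-0.07,"yaw":0},{"grip":0.03,"x":0,"y":0,"z":-0.1,"yaw":0},{"grip":0.03,"x":0,"y":0.02,"z":-0.1,"yaw":0},{"grip":0.03,"x":0,"y":0.05,"z":-0.1,"yaw":0}]' 12
python3 -m crank '[{"grip":0.03,"x":-0.025,"y":0.035,"z":0,"yaw":0},{"grip":0.03,"x":-0.05,"y":0.07,"z":0,"yaw":0},{"grip":0.03,"x":-0.07,"y":0.105,"z":0,"yaw":0},{"grip":0.03,"x":-0.085,"y":0.14,"z":0,"yaw":0},{"grip":0.03,"x":-0.09,"y":0.16,"z":0,"yaw":0}]' 12
python3 -m crank '[{"grip":0.03,"x":0,"y":0.01,"z":0,"yaw":0},{"grip":0.03,"x":0,"y":0.01,"z":0,"yaw":0},{"grip":0.03,"x":0,"y":0.01,"z":0,"yaw":0},{"grip":0.03,"x":0,"y":0.01,"z":0,"yaw":0},{"grip":0.03,"x":0,"y":0.01,"z":0,"yaw":0}]' 12
python3 -c "
from h import *
go(520,-297,44.5,2)
a=grab_frame('top')[:,:,::-1][160:310,360:510];b=grab_frame('side')[:,:,::-1][150:350,280:480]
cv2.imwrite('pics/g2.png',np.hstack([cv2.resize(a,(390,390),interpolation=2),cv2.resize(b,(390,390),interpolation=2)]))"
```

```text
time_s: 4.47
ee_pos: [621.0, -112.9, 165.8]
ee_rot: [180.0, -0.3, 2.6]
force: [0.3, 1.0, -1.1]
gripper_width: 45.0
gripper_force: 12.0
time_s: 4.88
ee_pos: [533.8, -281.2, 162.9]
ee_rot: [179.9, 0.1, 2.2]
force: [1.1, -0.1, 0.5]
gripper_width: 44.6
gripper_force: 12.0
time_s: 5.3
ee_pos: [537.5, -286.4, 162.7]
ee_rot: [-180.0, 0.0, 2.5]
force: [-0.3, 0.0, -0.7]
gripper_width: 44.7
gripper_force: 12.0
x -0.0179 y 0.0099 z 0.1182 yaw 0.009 | now [ 537.5 -286.4  162.7] [-1.7996e+02  1.0000e-02  2.5100e+00] w 44.7 F [-0.3  0.  -0.7] t 5.3
```

View pics/g2.png

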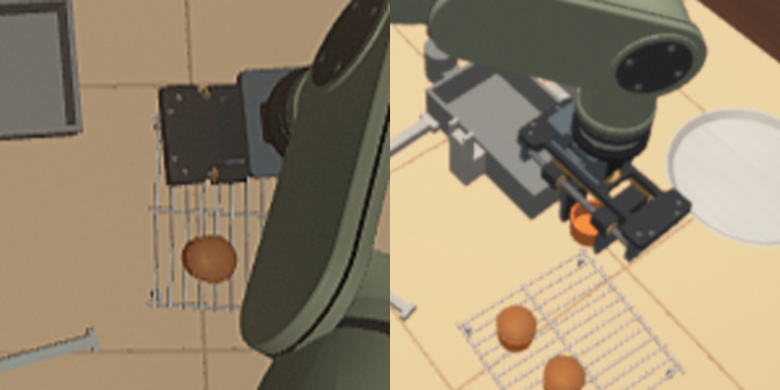

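The cup is held over the rack at about (585,220), and both muffins are untouched. I'll lower it onto the rack.

```bash
python3 -m crank '[{"grip":0.03,"x":-0.017,"y":0.01,"z":0.035,"yaw":0},{"grip":0.03,"x":-0.017,"y":0.01,"z":0.07,"yaw":0},{"grip":0.03,"x":-0.017,"y":0.01,"z":0.1,"yaw":0},{"grip":0.03,"x":-0.017,"y":0.01,"z":0.11,"yaw":0},{"grip":0.03,"x":-0.017,"y":0.01,"z":0.115,"yaw":0}]' 12
python3 -m crank '[{"grip":0.03,"x":0,"y":0,"z":0,"yaw":0},{"grip":0.03,"x":0,"y":0,"z":0,"yaw":0},{"grip":0.03,"x":0,"y":0,"z":0.002,"yaw":0},{"grip":0.03,"x":0,"y":0,"z":0.003,"yaw":0},{"grip":0.03,"x":0,"y":0,"z":0.004,"yaw":0}]' 12
```

```text
time_s: 5.82
ee_pos: [519.6, -297.5, 46.0]
ee_rot: [-179.9, 0.2, 2.4]
force: [-0.9, -0.2, -0.7]
gripper_width: 44.1
gripper_force: 12.0
time_s: 6.23
ee_pos: [521.0, -299.0, 44.9]
ee_rot: [179.9, -0.1, 2.4]
force: [0.3, 0.3, -0.2]
gripper_width: 44.7
gripper_force: 12.0
```

```bash
python3 -m crank '[{"grip":0.03,"x":0,"y":0,"z":0.001,"yaw":0},{"grip":0.03,"x":0,"y":0,"z":0.002,"yaw":0},{"grip":0.03,"x":0,"y":0,"z":0.002,"yaw":0},{"grip":0.03,"x":0,"y":0,"z":0.002,"yaw":0},{"grip":0.03,"x":0,"y":0,"z":0.002,"yaw":0}]' 12
python3 -m crank '[{"grip":0.05,"x":0,"y":0,"z":0.0,"yaw":0},{"grip":0.06,"x":0,"y":0,"z":0,"yaw":0},{"grip":0.065,"x":0,"y":0,"z":0,"yaw":0},{"grip":0.065,"x":0,"y":0,"z":0,"yaw":0},{"grip":0.065,"x":0,"y":0,"z":-0.02,"yaw":0}]' 12
python3 -m crank '[{"grip":0.065,"x":0,"y":0,"z":-0.03,"yaw":0},{"grip":0.065,"x":0,"y":0,"z":-0.06,"yaw":0},{"grip":0.065,"x":-0.035,"y":0,"z":-0.06,"yaw":0},{"grip":0.065,"x":-0.07,"y":0,"z":-0.06,"yaw":0},{"grip":0.065,"x":-0.085,"y":0,"z":-0.06,"yaw":0}]' 12
python3 -c "
from h import *
go(433,-295,50,0)"
```

```text
time_s: 6.65
ee_pos: [520.5, -298.8, 42.3]
ee_rot: [180.0, -0.0, 2.4]
force: [-0.1, -0.3, 3.7]
gripper_width: 44.7
gripper_force: 12.0
time_s: 7.07
ee_pos: [517.9, -297.3, 58.4]
ee_rot: [-179.7, 0.4, 2.4]
force: [-1.0, 0.4, -0.2]
gripper_width: 65.0
gripper_force: 0.0
time_s: 7.48
ee_pos: [431.8, -301.5, 121.9]
ee_rot: [-179.9, 0.2, 2.4]
force: [-0.9, -0.3, -0.9]
gripper_width: 65.2
gripper_force: 0.0
x 0.0015 y -0.0064 z 0.0719 yaw 0.042 | now [ 431.8 -301.5  121.9] [-1.7993e+02  1.6000e-01  2.3800e+00] w 65.2 F [-0.9 -0.3 -0.9] t 7.5
```

```bash
python3 -m crank '[{"grip":0.07,"x":0.001,"y":-0.0065,"z":0,"yaw":0},{"grip":0.07,"x":0.001,"y":-0.0065,"z":0.03,"yaw":0},{"grip":0.07,"x":0.001,"y":-0.0065,"z":0.06,"yaw":0},{"grip":0.07,"x":0.001,"y":-0.0065,"z":0.075,"yaw":0},{"grip":0.07,"x":0.001,"y":-0.0065,"z":0.079,"yaw":0}]' 12
python3 -m crank '[{"grip":0.03,"x":0,"y":0,"z":0,"yaw":0},{"grip":0.03,"x":0,"y":0,"z":0,"yaw":0},{"grip":0.03,"x":0,"y":0,"z":0,"yaw":0},{"grip":0.03,"x":0,"y":0,"z":0,"yaw":0},{"grip":0.03,"x":0,"y":0,"z":0,"yaw":0}]' 15
python3 -m crank '[{"grip":0.03,"x":0,"y":0,"z":0,"yaw":0},{"grip":0.03,"x":0,"y":0,"z":0,"yaw":0},{"grip":0.03,"x":0,"y":0,"z":-0.03,"yaw":0},{"grip":0.03,"x":0,"y":0,"z":-0.06,"yaw":0},{"grip":0.03,"x":0,"y":0,"z":-0.09,"yaw":0}]' 15
python3 -c "
from h import *
# keeper local target
k=np.array([617.5,-59.]);a=np.radians(2.3);R=np.array([[np.cos(a),-np.sin(a)],[np.sin(a),np.cos(a)]])
for q in((28,-45),(-28,-45)): print(k+R@q)
p=k+R@(28,-45); go(p[0],p[1],130,2.3)"
```

```text
time_s: 7.9
ee_pos: [435.3, -294.3, 40.0]
ee_rot: [-179.8, 0.2, 2.4]
force: [0.1, 0.9, -0.4]
gripper_width: 70.2
gripper_force: 0.0
time_s: 8.32
ee_pos: [437.1, -296.2, 44.0]
ee_rot: [179.9, -0.1, 2.4]
force: [-0.4, 0.7, 3.1]
gripper_width: 44.5
gripper_force: 15.0
time_s: 8.73
ee_pos: [435.4, -295.3, 133.4]
ee_rot: [-179.9, 0.1, 2.4]
force: [0.8, -0.4, 0.3]
gripper_width: 44.6
gripper_force: 15.0
[ 647.28337373 -102.84005759]
[ 591.3284876  -105.08743797]
x 0.2197 y -0.1835 z 0.0034 yaw 0.002 | now [ 435.4 -295.3  133.4] [-1.7993e+02  1.0000e-01  2.3900e+00] w 44.6 F [ 0.8 -0.4  0.3] t 8.7
```

```bash
python3 -m crank '[{"grip":0.03,"x":0.029,"y":-0.024,"z":-0.02,"yaw":0},{"grip":0.03,"x":0.058,"y":-0.048,"z":-0.02,"yaw":0},{"grip":0.03,"x":0.087,"y":-0.072,"z":-0.02,"yaw":0},{"grip":0.03,"x":0.116,"y":-0.097,"z":-0.02,"yaw":0},{"grip":0.03,"x":0.145,"y":-0.121,"z":-0.02,"yaw":0}]' 15
python3 -m crank '[{"grip":0.03,"x":0.025,"y":-0.021,"z":0,"yaw":0},{"grip":0.03,"x":0.05,"y":-0.042,"z":0,"yaw":0},{"grip":0.03,"x":0.065,"y":-0.055,"z":0,"yaw":0},{"grip":0.03,"x":0.074,"y":-0.062,"z":0,"yaw":0},{"grip":0.03,"x":0.074,"y":-0.062,"z":0,"yaw":0}]' 15
python3 -m crank '[{"grip":0.03,"x":0,"y":0,"z":0,"yaw":0},{"grip":0.03,"x":0,"y":0,"z":0,"yaw":0},{"grip":0.03,"x":0,"y":0,"z":0,"yaw":0},{"grip":0.03,"x":0,"y":0,"z":0,"yaw":0},{"grip":0.03,"x":0,"y":0,"z":0,"yaw":0}]' 15
python3 -c "
from h import *
go(648,-103,26,2.3)
a=grab_frame('top')[:,:,::-1][150:300,350:500];b=grab_frame('side')[:,:,::-1][150:350,280:480]
cv2.imwrite('pics/g3.png',np.hstack([cv2.resize(a,(390,390),interpolation=2),cv2.resize(b,(390,390),interpolation=2)]))"
```

```text
time_s: 9.15
ee_pos: [576.6, -167.4, 152.9]
ee_rot: [-180.0, 0.0, 2.4]
force: [0.1, -0.5, -1.7]
gripper_width: 44.7
gripper_force: 15.0
time_s: 9.57
ee_pos: [648.4, -102.2, 152.2]
ee_rot: [-180.0, 0.0, 2.5]
force: [0.1, -0.6, -0.7]
gripper_width: 44.7
gripper_force: 15.0
time_s: 9.98
ee_pos: [646.8, -104.6, 153.1]
ee_rot: [180.0, -0.0, 2.3]
force: [1.0, -0.1, 0.2]
gripper_width: 44.8
gripper_force: 15.0
x 0.0013 y -0.0015 z 0.1271 yaw 0.000 | now [ 646.8 -104.6  153.1] [180.    -0.     2.32] w 44.8 F [ 1.  -0.1  0.2] t 10.0
```

View pics/g3.png

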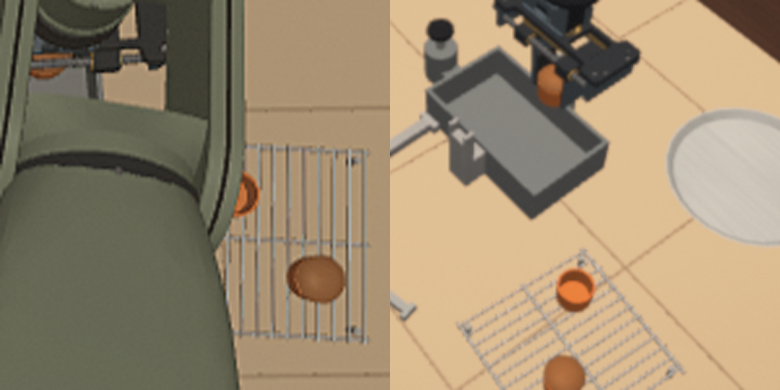

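The cup stands on the rack (575,290), and muffin A is held over the far half of the keeper. Lowering it now.

```bash
python3 -m crank '[{"grip":0.03,"x":0.001,"y":-0.001,"z":0.035,"yaw":0},{"grip":0.03,"x":0.001,"y":-0.001,"z":0.07,"yaw":0},{"grip":0.03,"x":0.001,"y":-0.001,"z":0.1,"yaw":0},{"grip":0.03,"x":0.001,"y":-0.001,"z":0.115,"yaw":0},{"grip":0.03,"x":0.001,"y":-0.001,"z":0.122,"yaw":0}]' 15
python3 -m crank '[{"grip":0.03,"x":0,"y":0,"z":0.002,"yaw":0},{"grip":0.03,"x":0,"y":0,"z":0.003,"yaw":0},{"grip":0.03,"x":0,"y":0,"z":0.004,"yaw":0},{"grip":0.03,"x":0,"y":0,"z":0.005,"yaw":0},{"grip":0.03,"x":0,"y":0,"z":0.005,"yaw":0}]' 15
python3 -m crank '[{"grip":0.05,"x":0,"y":0,"z":0.0,"yaw":0},{"grip":0.06,"x":0,"y":0,"z":0,"yaw":0},{"grip":0.065,"x":0,"y":0,"z":0,"yaw":0},{"grip":0.065,"x":0,"y":0,"z":0,"yaw":0},{"grip":0.065,"x":0,"y":0,"z":-0.02,"yaw":0}]' 12
python3 -m crank '[{"grip":0.065,"x":0,"y":0,"z":-0.035,"yaw":0},{"grip":0.065,"x":0,"y":0,"z":-0.07,"yaw":0},{"grip":0.065,"x":0,"y":0,"z":-0.1,"yaw":0},{"grip":0.065,"x":0,"y":0,"z":-0.12,"yaw":0},{"grip":0.065,"x":0,"y":0.02,"z":-0.12,"yaw":0}]' 12
python3 -c "
from h import *
go(439,-373,130,2.3)"
```

```text
time_s: 10.5
ee_pos: [646.2, -102.5, 27.7]
ee_rot: [-179.9, 0.3, 2.4]
force: [0.1, 0.4, -0.3]
gripper_width: 45.0
gripper_force: 15.0
time_s: 10.92
ee_pos: [649.0, -102.8, 27.0]
ee_rot: [180.0, -0.1, 2.4]
force: [-0.8, 0.6, -0.9]
gripper_width: 44.5
gripper_force: 15.0
time_s: 11.33
ee_pos: [645.5, -102.2, 42.4]
ee_rot: [-179.9, 0.4, 2.4]
force: [-1.1, -0.7, -0.1]
gripper_width: 64.9
gripper_force: 0.0
time_s: 11.75
ee_pos: [651.9, -120.5, 172.1]
ee_rot: [180.0, -0.6, 2.6]
force: [0.7, 0.1, 0.1]
gripper_width: 64.8
gripper_force: 0.0
x -0.2240 y 0.2427 z 0.0421 yaw 0.005 | now [ 651.9 -120.5  172.1] [179.97  -0.6    2.56] w 64.8 F [0.7 0.1 0.1] t 11.8
```

```bash
python3 -m crank '[{"grip":0.07,"x":-0.028,"y":0.03,"z":0,"yaw":0},{"grip":0.07,"x":-0.056,"y":0.06,"z":0,"yaw":0},{"grip":0.07,"x":-0.084,"y":0.09,"z":0,"yaw":0},{"grip":0.07,"x":-0.112,"y":0.12,"z":0,"yaw":0},{"grip":0.07,"x":-0.14,"y":0.15,"z":0,"yaw":0}]' 15 >/dev/null
python3 -m crank '[{"grip":0.07,"x":-0.028,"y":0.03,"z":0,"yaw":0},{"grip":0.07,"x":-0.056,"y":0.06,"z":0,"yaw":0},{"grip":0.07,"x":-0.078,"y":0.088,"z":0.02,"yaw":0},{"grip":0.07,"x":-0.08,"y":0.093,"z":0.04,"yaw":0},{"grip":0.07,"x":-0.08,"y":0.093,"z":0.04,"yaw":0}]' 15
python3 -m crank '[{"grip":0.07,"x":0,"y":0,"z":0,"yaw":0},{"grip":0.07,"x":0,"y":0,"z":0,"yaw":0},{"grip":0.07,"x":0,"y":0,"z":0,"yaw":0},{"grip":0.07,"x":0,"y":0,"z":0,"yaw":0},{"grip":0.07,"x":0,"y":0,"z":0,"yaw":0}]' 15
python3 -c "
from h import *
go(438,-374,44,2.3)
exec(open('loc.py').read().split('def blob')[1].join(['def blob','']).split('a=cv2')[0])
a=grab_frame('top')[:,:,::-1];b=grab_frame('side')[:,:,::-1]
print(blob(a,(3,150,70),(16,255,255),(320,150,520,300)));print(blob(b,(3,150,70),(16,255,255),(300,200,440,380)))"
```

```text
time_s: 12.58
ee_pos: [436.1, -375.0, 122.6]
ee_rot: [-179.7, 0.3, 2.2]
force: [-1.1, 0.6, -0.3]
gripper_width: 70.1
gripper_force: 0.0
time_s: 13.0
ee_pos: [440.4, -374.2, 126.7]
ee_rot: [179.9, -0.1, 2.5]
force: [0.1, -0.7, 0.9]
gripper_width: 69.9
gripper_force: 0.0
x -0.0024 y -0.0003 z 0.0827 yaw 0.003 | now [ 440.4 -374.2  126.7] [ 1.7994e+02 -7.0000e-02  2.4900e+00] w 69.9 F [ 0.1 -0.7  0.9] t 13.0
[([353, 171, 17, 17, 196], [360.9, 178.4]), ([430, 216, 20, 17, 276], [439.5, 224.3])]
[([359, 333, 21, 24, 363], [368.6, 344.3])]
```

```bash
python3 -m crank '[{"grip":0.07,"x":-0.002,"y":0,"z":0.03,"yaw":0},{"grip":0.07,"x":-0.002,"y":0,"z":0.06,"yaw":0},{"grip":0.07,"x":-0.002,"y":0,"z":0.075,"yaw":0},{"grip":0.07,"x":-0.002,"y":0,"z":0.083,"yaw":0},{"grip":0.07,"x":-0.002,"y":0,"z":0.083,"yaw":0}]' 15
python3 -m crank '[{"grip":0.03,"x":0,"y":0,"z":0,"yaw":0},{"grip":0.03,"x":0,"y":0,"z":0,"yaw":0},{"grip":0.03,"x":0,"y":0,"z":0,"yaw":0},{"grip":0.03,"x":0,"y":0,"z":0,"yaw":0},{"grip":0.03,"x":0,"y":0,"z":0,"yaw":0}]' 15
python3 -m crank '[{"grip":0.03,"x":0,"y":0,"z":0,"yaw":0},{"grip":0.03,"x":0,"y":0,"z":0,"yaw":0},{"grip":0.03,"x":0,"y":0,"z":-0.03,"yaw":0},{"grip":0.03,"x":0,"y":0,"z":-0.06,"yaw":0},{"grip":0.03,"x":0,"y":0,"z":-0.1,"yaw":0}]' 15
python3 -c "
from h import *
go(592,-105,153,2.3)"
```

```text
time_s: 13.52
ee_pos: [436.8, -373.9, 41.2]
ee_rot: [-179.9, 0.1, 2.4]
force: [-0.0, 0.2, 0.5]
gripper_width: 70.3
gripper_force: 0.0
time_s: 13.93
ee_pos: [438.0, -375.2, 43.9]
ee_rot: [179.9, -0.1, 2.4]
force: [-0.4, -0.1, 3.9]
gripper_width: 44.8
gripper_force: 15.0
time_s: 14.35
ee_pos: [436.0, -373.5, 141.7]
ee_rot: [-179.8, 0.2, 2.4]
force: [1.1, -0.0, -1.1]
gripper_width: 44.6
gripper_force: 15.0
x 0.1671 y -0.2618 z -0.0113 yaw 0.002 | now [ 436.  -373.5  141.7] [-179.76    0.25    2.39] w 44.6 F [ 1.1 -0.  -1.1] t 14.3
```

```bash
python3 -m crank '[{"grip":0.03,"x":0.02,"y":-0.031,"z":-0.01,"yaw":0},{"grip":0.03,"x":0.04,"y":-0.062,"z":-0.01,"yaw":0},{"grip":0.03,"x":0.06,"y":-0.094,"z":-0.01,"yaw":0},{"grip":0.03,"x":0.08,"y":-0.125,"z":-0.01,"yaw":0},{"grip":0.03,"x":0.1,"y":-0.157,"z":-0.01,"yaw":0}]' 15
python3 -m crank '[{"grip":0.03,"x":0.02,"y":-0.031,"z":0,"yaw":0},{"grip":0.03,"x":0.04,"y":-0.062,"z":0,"yaw":0},{"grip":0.03,"x":0.055,"y":-0.086,"z":0,"yaw":0},{"grip":0.03,"x":0.065,"y":-0.103,"z":0,"yaw":0},{"grip":0.03,"x":0.065,"y":-0.103,"z":0,"yaw":0}]' 15
python3 -m crank '[{"grip":0.03,"x":0,"y":0,"z":0,"yaw":0},{"grip":0.03,"x":0,"y":0,"z":0,"yaw":0},{"grip":0.03,"x":0,"y":0,"z":0,"yaw":0},{"grip":0.03,"x":0,"y":0,"z":0,"yaw":0},{"grip":0.03,"x":0,"y":0,"z":0,"yaw":0}]' 15
python3 -c "
from h import *
go(592,-105,27,2.3)
exec(open('loc.py').read().split('def blob')[1].join(['def blob','']).split('a=cv2')[0])
b=grab_frame('side')[:,:,::-1]
print(blob(b,(3,150,70),(16,255,255),(200,100,440,380)), proj('side',[[645,-103,26],[520,-298,40],[592,-105,150]]))"
```

```text
time_s: 14.77
ee_pos: [531.2, -212.3, 152.9]
ee_rot: [180.0, -0.0, 2.4]
force: [-0.3, -0.9, -1.3]
gripper_width: 44.9
gripper_force: 15.0
time_s: 15.18
ee_pos: [593.0, -104.5, 152.5]
ee_rot: [-179.9, -0.0, 2.6]
force: [0.6, 0.4, -0.8]
gripper_width: 44.6
gripper_force: 15.0
time_s: 15.6
ee_pos: [591.0, -109.1, 152.9]
ee_rot: [180.0, 0.0, 2.3]
force: [0.4, 0.4, 0.9]
gripper_width: 44.6
gripper_force: 15.0
x 0.0011 y -0.0040 z 0.1259 yaw 0.000 | now [ 591.  -109.1  152.9] [180.     0.     2.31] w 44.6 F [0.4 0.4 0.9] t 15.6
[([340, 195, 11, 20, 157], [345.1, 205.2]), ([354, 215, 15, 18, 230], [360.6, 223.2]), ([366, 288, 19, 21, 327], [374.6, 297.9])] [[361.00215008 222.62812733]
 [374.34901734 298.53099684]
 [348.80598308 203.06845186]]
```

All three items are where expected. Placing muffin B.

```bash
python3 -m crank '[{"grip":0.03,"x":0.001,"y":-0.003,"z":0.035,"yaw":0},{"grip":0.03,"x":0.001,"y":-0.003,"z":0.07,"yaw":0},{"grip":0.03,"x":0.001,"y":-0.003,"z":0.1,"yaw":0},{"grip":0.03,"x":0.001,"y":-0.003,"z":0.115,"yaw":0},{"grip":0.03,"x":0.001,"y":-0.003,"z":0.122,"yaw":0}]' 15
python3 -m crank '[{"grip":0.03,"x":0,"y":0,"z":0.002,"yaw":0},{"grip":0.03,"x":0,"y":0,"z":0.003,"yaw":0},{"grip":0.03,"x":0,"y":0,"z":0.004,"yaw":0},{"grip":0.03,"x":0,"y":0,"z":0.005,"yaw":0},{"grip":0.03,"x":0,"y":0,"z":0.005,"yaw":0}]' 15
python3 -m crank '[{"grip":0.05,"x":0,"y":0,"z":0.0,"yaw":0},{"grip":0.06,"x":0,"y":0,"z":0,"yaw":0},{"grip":0.065,"x":0,"y":0,"z":0,"yaw":0},{"grip":0.065,"x":0,"y":0,"z":0,"yaw":0},{"grip":0.065,"x":0,"y":0,"z":-0.02,"yaw":0}]' 12
python3 -m crank '[{"grip":0.065,"x":0,"y":0,"z":-0.035,"yaw":0},{"grip":0.065,"x":0,"y":0,"z":-0.07,"yaw":0},{"grip":0.065,"x":0,"y":0,"z":-0.1,"yaw":0},{"grip":0.065,"x":-0.02,"y":0,"z":-0.13,"yaw":0},{"grip":0.065,"x":-0.04,"y":-0.02,"z":-0.13,"yaw":0}]' 12
python3 -c "
from h import *
go(470,200,190,5)"
```

```text
time_s: 16.07
ee_pos: [590.3, -105.1, 28.0]
ee_rot: [-179.9, 0.3, 2.4]
force: [-0.1, -0.2, -0.2]
gripper_width: 44.9
gripper_force: 15.0
time_s: 16.48
ee_pos: [593.0, -105.2, 26.9]
ee_rot: [180.0, -0.1, 2.4]
force: [-0.9, 0.8, -0.1]
gripper_width: 44.7
gripper_force: 15.0
time_s: 16.9
ee_pos: [589.7, -104.5, 42.8]
ee_rot: [-179.9, 0.4, 2.4]
force: [0.1, 1.2, -0.1]
gripper_width: 64.9
gripper_force: 0.0
time_s: 17.32
ee_pos: [555.6, -89.4, 182.2]
ee_rot: [179.7, -0.8, 2.3]
force: [0.2, 0.3, 0.2]
gripper_width: 65.0
gripper_force: 0.0
x -0.0741 y -0.2926 z -0.0078 yaw -0.048 | now [555.6 -89.4 182.2] [179.75  -0.76   2.28] w 65.0 F [0.2 0.3 0.2] t 17.3
```

```bash
python3 -m crank '[{"grip":0.065,"x":-0.02,"y":-0.036,"z":0,"yaw":-0.01},{"grip":0.065,"x":-0.04,"y":-0.072,"z":0,"yaw":-0.02},{"grip":0.065,"x":-0.06,"y":-0.108,"z":0,"yaw":-0.03},{"grip":0.065,"x":-0.08,"y":-0.144,"z":0,"yaw":-0.04},{"grip":0.065,"x":-0.1,"y":-0.18,"z":0,"yaw":-0.048}]' 12 >/dev/null
python3 -m crank '[{"grip":0.05,"x":-0.01,"y":-0.035,"z":-0.01,"yaw":0},{"grip":0.05,"x":-0.02,"y":-0.07,"z":-0.02,"yaw":0},{"grip":0.05,"x":-0.03,"y":-0.1,"z":-0.02,"yaw":0},{"grip":0.05,"x":-0.03,"y":-0.1,"z":-0.02,"yaw":0},{"grip":0.05,"x":-0.03,"y":-0.1,"z":-0.02,"yaw":0}]' 12 
python3 -c "
from h import *
shot('top','t2.png',(130,130,510,330),2.1);a=grab_frame('side')[:,:,::-1];cv2.imwrite('pics/s2.png',a)
go(470,342,130,5)"
```

```text
time_s: 18.15
ee_pos: [404.6, 186.9, 196.1]
ee_rot: [180.0, -0.0, 5.4]
force: [-0.0, 0.4, 0.7]
gripper_width: 50.2
gripper_force: 0.0
x 0.0785 y -0.1502 z 0.0658 yaw 0.003 | now [405.3 185.3 195.8] [179.97   0.     5.15] w 50.2 F [ 0.1 -0.2  1.2] t 18.2
```

View pics/t2.png

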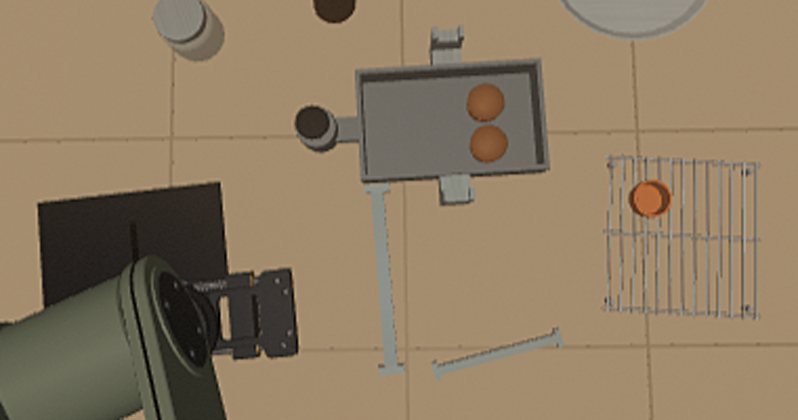

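View pics/s2.png

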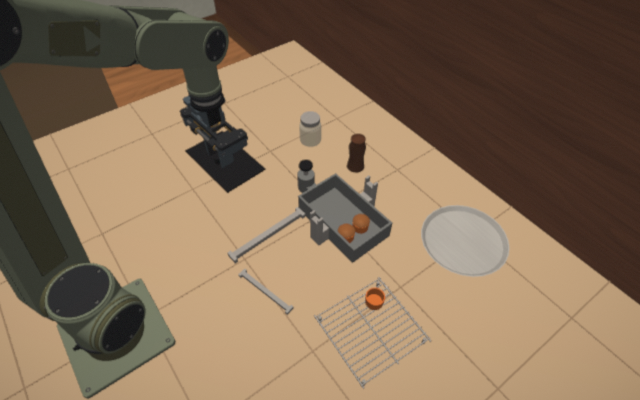

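```bash
python3 - <<'E'
from h import *
print(proj('top',[[647,-103,30],[592,-105,30],[520,-298.5,40]]),proj('side',[[647,-103,30],[592,-105,30],[520,-298.5,40]]))
b=lambda im,lo,hi,box:None
exec(open('loc.py').read().split('def blob')[1].join(['def blob','']).split('a=cv2')[0])
a=grab_frame('top')[:,:,::-1];s=grab_frame('side')[:,:,::-1]
cv2.imwrite('pics/t.png',a);cv2.imwrite('pics/s.png',s)
print([x[1] for x in blob(a,(3,150,70),(16,255,255),(320,150,520,300))],[x[1] for x in blob(s,(3,150,70),(16,255,255),(300,200,440,380))])
# lid edges: dark mask, pre-arm picture
for n,f in(('top','t0.png'),('side','s0.png')):
    im=cv2.imread('pics/'+f); g=cv2.resize(im,(640,400),interpolation=cv2.INTER_AREA).max(2)
    box=(130,190,260,300) if n=='top' else (170,120,280,200)
    m=np.zeros_like(g);m[box[1]:box[3],box[0]:box[2]]=(g<50)[box[1]:box[3],box[0]:box[2]]
    c=max(cv2.findContours(m,0,1)[0],key=cv2.contourArea)
    h=cv2.convexHull(c)
    P=np.array([w(n,*p[0],12)[:2] for p in h],np.float32); print(n,cv2.minAreaRect(P))
E
```

```text
[[361.60951545 177.63510776]
 [362.96106007 198.34371755]
 [439.92928654 224.57592333]] [[361.68660373 221.38500806]
 [346.23861247 231.77669227]
 [374.49049626 298.68840446]]
[[360.8, 178.5], [362.1, 198.1], [439.5, 224.3]] [[354.7, 226.9], [374.6, 298.0]]
top ((470.87457275390625, 345.13177490234375), (135.82473754882812, 231.58863830566406), 5.706020355224609)
side ((469.6354064941406, 339.8680114746094), (133.8762664794922, 226.50698852539062), 5.349673271179199)
```

```bash
python3 -m crank '[{"grip":0.05,"x":0.015,"y":-0.03,"z":0,"yaw":-0.005},{"grip":0.05,"x":0.031,"y":-0.06,"z":0,"yaw":-0.005},{"grip":0.05,"x":0.047,"y":-0.09,"z":0,"yaw":-0.005},{"grip":0.05,"x":0.063,"y":-0.12,"z":0.02,"yaw":-0.005},{"grip":0.05,"x":0.079,"y":-0.1505,"z":0.04,"yaw":-0.005}]' 12 >/dev/null
python3 -m crank '[{"grip":0.05,"x":0,"y":0,"z":0.03,"yaw":0},{"grip":0.05,"x":0,"y":0,"z":0.06,"yaw":0},{"grip":0.05,"x":0,"y":0,"z":0.08,"yaw":0},{"grip":0.05,"x":0,"y":0,"z":0.08,"yaw":0},{"grip":0.05,"x":0,"y":0,"z":0.08,"yaw":0}]' 12
python3 -c "
from h import *
go(470.5,342.5,29,5.4)
a=grab_frame('top')[:,:,::-1][180:300,130:260];b=grab_frame('side')[:,:,::-1][110:210,160:290]
cv2.imwrite('pics/g4.png',np.hstack([cv2.resize(a,(390,360),interpolation=2),cv2.resize(b,(390,360),interpolation=2)]))"
```

```text
time_s: 19.18
ee_pos: [470.7, 341.5, 74.9]
ee_rot: [179.9, 0.1, 5.3]
force: [-0.7, -0.8, -0.4]
gripper_width: 50.1
gripper_force: 0.0
x -0.0001 y -0.0010 z 0.0459 yaw -0.001 | now [470.7 341.5  74.9] [1.7992e+02 1.3000e-01 5.3300e+00] w 50.1 F [-0.7 -0.8 -0.4] t 19.2
```

View pics/g4.png

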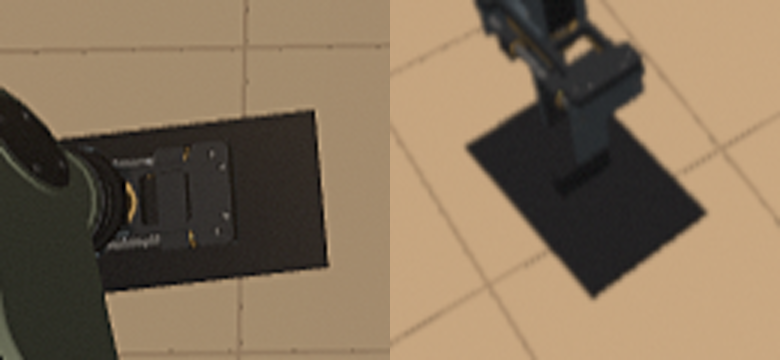

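The gripper is centred on the rib, which shows between the fingers at (583,172). I'll descend, grasp and lift.

```bash
python3 -m crank '[{"grip":0.05,"x":0,"y":-0.001,"z":0.02,"yaw":0},{"grip":0.05,"x":0,"y":-0.001,"z":0.035,"yaw":0},{"grip":0.05,"x":0,"y":-0.001,"z":0.042,"yaw":0},{"grip":0.05,"x":0,"y":-0.001,"z":0.045,"yaw":0},{"grip":0.05,"x":0,"y":-0.001,"z":0.045,"yaw":0}]' 12
python3 -m crank '[{"grip":0.05,"x":0,"y":0,"z":0,"yaw":0},{"grip":0.02,"x":0,"y":0,"z":0,"yaw":0},{"grip":0.0,"x":0,"y":0,"z":0,"yaw":0},{"grip":0.0,"x":0,"y":0,"z":0,"yaw":0},{"grip":0.0,"x":0,"y":0,"z":0,"yaw":0}]' 40
python3 -m crank '[{"grip":0.0,"x":0,"y":0,"z":0,"yaw":0},{"grip":0.0,"x":0,"y":0,"z":0,"yaw":0},{"grip":0.0,"x":0,"y":0,"z":0,"yaw":0},{"grip":0.0,"x":0,"y":0,"z":0,"yaw":0},{"grip":0.0,"x":0,"y":0,"z":0,"yaw":0}]' 40
python3 -m crank '[{"grip":0.0,"x":0,"y":0,"z":-0.015,"yaw":0},{"grip":0.0,"x":0,"y":0,"z":-0.04,"yaw":0},{"grip":0.0,"x":0,"y":0,"z":-0.07,"yaw":0},{"grip":0.0,"x":0,"y":0,"z":-0.11,"yaw":0},{"grip":0.0,"x":0,"y":0,"z":-0.15,"yaw":0}]' 40
python3 -c "
from h import *
go(617.5,-59,190,2.3)"
```

```text
time_s: 19.7
ee_pos: [470.9, 343.9, 31.6]
ee_rot: [-180.0, -0.1, 5.4]
force: [-0.8, 1.0, -0.1]
gripper_width: 49.8
gripper_force: 0.0
time_s: 20.12
ee_pos: [470.5, 344.0, 31.3]
ee_rot: [-180.0, -0.0, 5.4]
force: [0.3, 0.7, -0.1]
gripper_width: 26.2
gripper_force: 0.0
time_s: 20.53
ee_pos: [470.3, 343.7, 31.0]
ee_rot: [180.0, 0.0, 5.4]
force: [-0.2, -1.6, 1.4]
gripper_width: 13.7
gripper_force: 40.0
time_s: 20.95
ee_pos: [469.3, 343.3, 181.0]
ee_rot: [179.9, 0.2, 5.4]
force: [0.3, -0.4, -3.1]
gripper_width: 13.6
gripper_force: 40.0
x 0.1094 y 0.4145 z -0.0090 yaw 0.055 | now [469.3 343.3 181. ] [179.92   0.18   5.43] w 13.6 F [ 0.3 -0.4 -3.1] t 20.9
```

```bash
python3 -m crank '[{"grip":0.0,"x":0.003,"y":0.015,"z":-0.01,"yaw":0.01},{"grip":0.0,"x":0.010,"y":0.04,"z":-0.01,"yaw":0.02},{"grip":0.0,"x":0.018,"y":0.07,"z":-0.01,"yaw":0.03},{"grip":0.0,"x":0.026,"y":0.1,"z":-0.01,"yaw":0.04},{"grip":0.0,"x":0.034,"y":0.13,"z":-0.01,"yaw":0.055}]' 40
python3 -m crank '[{"grip":0.0,"x":0.01,"y":0.03,"z":0,"yaw":0},{"grip":0.0,"x":0.02,"y":0.06,"z":0,"yaw":0},{"grip":0.0,"x":0.03,"y":0.09,"z":0,"yaw":0},{"grip":0.0,"x":0.04,"y":0.12,"z":0,"yaw":0},{"grip":0.0,"x":0.05,"y":0.15,"z":0,"yaw":0}]' 40
python3 -c "
from h import *
go(617.5,-59,190,2.3)"
```

```text
time_s: 21.37
ee_pos: [516.3, 216.5, 190.4]
ee_rot: [180.0, 0.1, 2.3]
force: [0.8, 0.1, -2.3]
gripper_width: 14.0
gripper_force: 40.0
time_s: 21.78
ee_pos: [572.3, 68.3, 190.2]
ee_rot: [-180.0, 0.1, 2.3]
force: [-0.0, -0.0, -1.9]
gripper_width: 13.6
gripper_force: 40.0
x 0.0401 y 0.1290 z 0.0002 yaw -0.000 | now [572.3  68.3 190.2] [-1.7998e+02  7.0000e-02  2.2800e+00] w 13.6 F [-0.  -0.  -1.9] t 21.8
```

```bash
python3 -m crank '[{"grip":0.0,"x":0.01,"y":0.03,"z":0,"yaw":0},{"grip":0.0,"x":0.02,"y":0.06,"z":0,"yaw":0},{"grip":0.0,"x":0.03,"y":0.09,"z":0,"yaw":0},{"grip":0.0,"x":0.036,"y":0.115,"z":0,"yaw":0},{"grip":0.0,"x":0.040,"y":0.1285,"z":0,"yaw":0}]' 40
python3 -m crank '[{"grip":0.0,"x":0,"y":0,"z":0.01,"yaw":0},{"grip":0.0,"x":0,"y":0,"z":0.03,"yaw":0},{"grip":0.0,"x":0,"y":0,"z":0.05,"yaw":0},{"grip":0.0,"x":0,"y":0,"z":0.065,"yaw":0},{"grip":0.0,"x":0,"y":0,"z":0.075,"yaw":0}]' 40
python3 -m crank '[{"grip":0.0,"x":0,"y":0,"z":0,"yaw":0},{"grip":0.0,"x":0,"y":0,"z":0,"yaw":0},{"grip":0.0,"x":0,"y":0,"z":0,"yaw":0},{"grip":0.0,"x":0,"y":0,"z":0,"yaw":0},{"grip":0.0,"x":0,"y":0,"z":0,"yaw":0}]' 40
python3 -c "
from h import *
go(617.5,-59,105,2.3)
a=grab_frame('top')[:,:,::-1];b=grab_frame('side')[:,:,::-1]
cv2.imwrite('pics/ta.png',a);cv2.imwrite('pics/sa.png',b)
cv2.imwrite('pics/g5.png',np.hstack([cv2.resize(a[140:250,270:400],(390,330),interpolation=2),cv2.resize(b[140:270,280:410],(390,330),interpolation=2)]))"
```

```text
time_s: 22.2
ee_pos: [617.8, -59.9, 189.9]
ee_rot: [180.0, 0.1, 2.1]
force: [-0.2, 0.2, -2.0]
gripper_width: 13.8
gripper_force: 40.0
time_s: 22.62
ee_pos: [615.6, -55.4, 113.1]
ee_rot: [-179.9, 0.3, 2.3]
force: [-1.0, -0.4, -2.3]
gripper_width: 13.6
gripper_force: 40.0
time_s: 23.03
ee_pos: [618.1, -57.0, 117.0]
ee_rot: [180.0, -0.1, 2.3]
force: [-0.0, 1.2, -2.0]
gripper_width: 14.0
gripper_force: 40.0
x -0.0007 y 0.0020 z 0.0120 yaw -0.000 | now [618.1 -57.  117. ] [ 1.7999e+02 -1.3000e-01  2.2800e+00] w 14.0 F [-0.   1.2 -2. ] t 23.0
```

View pics/g5.png

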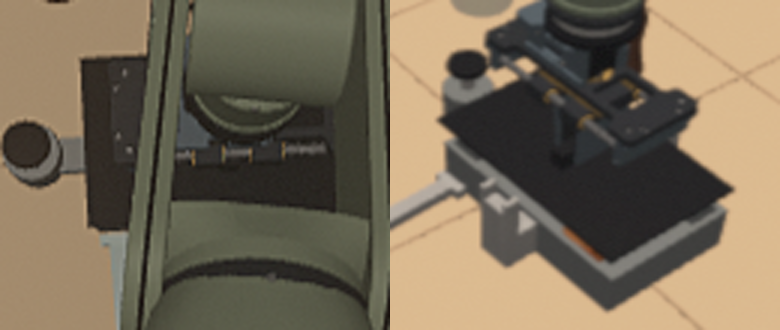

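```bash
python3 - <<'E'
from h import *
from scipy.optimize import least_squares as LS
s=cv2.imread('pics/sa.png').max(2);t=cv2.imread('pics/ta.png').max(2)
m=np.array([(70,116),(70,-116),(-70,-116),(-70,116)],float)
def X(p,m,z):
    c,q=np.cos(p[2]),np.sin(p[2]);return np.c_[m@np.array([[c,q],[-q,c]])+p[:2],np.full(len(m),z)]
def edge(n,img,p0,m,z,es,inv=1):
    # sample along normal to model edges, find strongest gradient (dark inside)
    g=cv2.GaussianBlur(img.astype(np.float32),(0,0),.7); p=np.array(p0,float)
    for it in range(6):
        pts=[]
        for i,a,b in es:
            A,B=m[i],m[(i+1)%4]
            for f in np.linspace(a,b,25):
                q=A+(B-A)*f; nr=np.array([-(B-A)[1],(B-A)[0]]);nr=nr/np.linalg.norm(nr)
                if nr@q<0:nr=-nr
                d=np.arange(-9,9.1,.5); L=q+d[:,None]*nr; uv=proj(n,X(p,L,z)).astype(np.float32)
                v=cv2.remap(g,uv[:,0].copy(),uv[:,1].copy(),1).ravel(); gr=np.gradient(v)*inv
                k=gr.argmax()
                if gr[k]>4 and 0<k<len(d)-1: pts.append((q,nr,d[k]))
        Q=np.array([x[0] for x in pts]);N=np.array([x[1] for x in pts]);D=np.array([x[2] for x in pts])
        # move p so edges shift by D
        J=np.c_[N,N[:,1]*Q[:,0]-N[:,0]*Q[:,1]]
        wt=np.abs(D-np.median(D))<9; r=LS(lambda e:J@e-D,[0,0,0],loss='soft_l1',f_scale=1).x
        c,q=np.cos(p[2]),np.sin(p[2]); p+= [c*r[0]-q*r[1],q*r[0]+c*r[1],r[2]]
    print(n,p[:2].round(1),np.degrees(p[2]).round(2),"rms",np.sqrt(np.mean((J@r-D)**2)).round(2),len(D))
z=117-31+12
edge('side',s,[618,-57,.04],m,z,[(0,.6,.98),(1,.05,.95),(2,.05,.95)])
edge('top',t,[618,-57,.04],m,z,[(3,.05,.95),(0,.02,.2),(2,.85,.98)])
mk=m*[68/70,114/116]
S=cv2.imread('pics/s.png').max(2);T=cv2.imread('pics/t.png').max(2)
print("keeper")
edge('side',S,[617.5,-59,.04],mk,60,[(0,.55,.95),(1,.05,.95),(2,.05,.3),(2,.7,.95),(3,.3,.95)],1)
edge('top',T,[617.5,-59,.04],mk,60,[(0,.05,.4),(0,.6,.95),(1,.05,.95),(2,.05,.35),(2,.65,.95)],1)
E
```

```text
side [615.5 -59. ] 3.07 rms 2.4 69
top [616.7 -54.6] 2.16 rms 1.38 73
keeper
side [609.1 -65.8] 10.15 rms 3.18 50
top [616.5 -55.2] 2.79 rms 2.22 125
```

```bash
python3 -m crank '[{"grip":0.0,"x":0.0007,"y":0.0016,"z":0.005,"yaw":0},{"grip":0.0,"x":0.0007,"y":0.0016,"z":0.012,"yaw":0},{"grip":0.0,"x":0.0007,"y":0.0016,"z":0.018,"yaw":0},{"grip":0.0,"x":0.0007,"y":0.0016,"z":0.022,"yaw":0},{"grip":0.0,"x":0.0007,"y":0.0016,"z":0.024,"yaw":0}]' 40
python3 -m crank '[{"grip":0.0,"x":0,"y":0,"z":0,"yaw":0},{"grip":0.0,"x":0,"y":0,"z":0.001,"yaw":0},{"grip":0.0,"x":0,"y":0,"z":0.002,"yaw":0},{"grip":0.0,"x":0,"y":0,"z":0.003,"yaw":0},{"grip":0.0,"x":0,"y":0,"z":0.004,"yaw":0}]' 40
python3 -m crank '[{"grip":0.0,"x":0,"y":0,"z":0.001,"yaw":0},{"grip":0.0,"x":0,"y":0,"z":0.002,"yaw":0},{"grip":0.0,"x":0,"y":0,"z":0.002,"yaw":0},{"grip":0.0,"x":0,"y":0,"z":0.002,"yaw":0},{"grip":0.0,"x":0,"y":0,"z":0.002,"yaw":0}]' 40
```

```text
time_s: 23.55
ee_pos: [617.5, -58.6, 90.5]
ee_rot: [-180.0, 0.1, 2.3]
force: [0.3, -0.4, -3.0]
gripper_width: 13.9
gripper_force: 40.0
time_s: 23.97
ee_pos: [618.4, -58.6, 88.0]
ee_rot: [-180.0, -0.0, 2.3]
force: [-0.1, -0.6, -2.0]
gripper_width: 13.8
gripper_force: 40.0
time_s: 24.38
ee_pos: [618.3, -58.7, 85.9]
ee_rot: [-180.0, -0.0, 2.3]
force: [-0.9, 0.5, -1.9]
gripper_width: 13.6
gripper_force: 40.0
```

```bash
python3 -m crank '[{"grip":0.0,"x":0,"y":0,"z":0.001,"yaw":0},{"grip":0.0,"x":0,"y":0,"z":0.001,"yaw":0},{"grip":0.0,"x":0,"y":0,"z":0.0015,"yaw":0},{"grip":0.0,"x":0,"y":0,"z":0.0015,"yaw":0},{"grip":0.0,"x":0,"y":0,"z":0.0015,"yaw":0}]' 40
python3 -m crank '[{"grip":0.02,"x":0,"y":0,"z":0,"yaw":0},{"grip":0.03,"x":0,"y":0,"z":0,"yaw":0},{"grip":0.04,"x":0,"y":0,"z":0,"yaw":0},{"grip":0.04,"x":0,"y":0,"z":0,"yaw":0},{"grip":0.04,"x":0,"y":0,"z":0,"yaw":0}]' 40
python3 -m crank '[{"grip":0.04,"x":0,"y":0,"z":-0.03,"yaw":0},{"grip":0.04,"x":0,"y":0,"z":-0.06,"yaw":0},{"grip":0.04,"x":0,"y":0,"z":-0.09,"yaw":0},{"grip":0.04,"x":-0.02,"y":-0.02,"z":-0.11,"yaw":0},{"grip":0.04,"x":-0.045,"y":-0.045,"z":-0.11,"yaw":0}]' 40
python3 -m crank '[{"grip":0.04,"x":-0.02,"y":-0.02,"z":0,"yaw":0},{"grip":0.04,"x":-0.045,"y":-0.045,"z":0,"yaw":0},{"grip":0.04,"x":-0.07,"y":-0.07,"z":0,"yaw":0},{"grip":0.04,"x":-0.095,"y":-0.095,"z":0,"yaw":0},{"grip":0.04,"x":-0.12,"y":-0.12,"z":0,"yaw":0}]' 40
python3 -m crank '[{"grip":0.04,"x":-0.02,"y":-0.02,"z":0,"yaw":0},{"grip":0.04,"x":-0.045,"y":-0.045,"z":0,"yaw":0},{"grip":0.04,"x":-0.05,"y":-0.07,"z":0,"yaw":0},{"grip":0.04,"x":-0.05,"y":-0.08,"z":0,"yaw":0},{"grip":0.04,"x":-0.05,"y":-0.08,"z":0,"yaw":0}]' 40
python3 -c "
from h import *
a=grab_frame('top')[:,:,::-1];b=grab_frame('side')[:,:,::-1]
cv2.imwrite('pics/tb.png',a);cv2.imwrite('pics/sb.png',b)
cv2.imwrite('pics/g6.png',np.hstack([cv2.resize(a[130:330,230:430],(400,400),interpolation=2),cv2.resize(b[130:330,200:400],(400,400),interpolation=2)]))
go(428,26,100,3.8)"
```

```text
time_s: 24.8
ee_pos: [618.4, -58.7, 85.0]
ee_rot: [180.0, -0.0, 2.3]
force: [-1.2, -0.3, 3.6]
gripper_width: 13.6
gripper_force: 40.0
time_s: 25.22
ee_pos: [618.3, -58.6, 84.2]
ee_rot: [-180.0, 0.0, 2.3]
force: [-0.3, 0.5, 0.8]
gripper_width: 39.7
gripper_force: 0.0
time_s: 25.63
ee_pos: [575.3, -16.4, 199.0]
ee_rot: [179.9, -0.6, 2.1]
force: [-0.3, 1.0, -0.1]
gripper_width: 40.1
gripper_force: 0.0
time_s: 26.05
ee_pos: [445.4, 100.4, 194.4]
ee_rot: [-180.0, -0.0, 2.2]
force: [1.4, 0.7, 0.8]
gripper_width: 39.9
gripper_force: 0.0
time_s: 26.47
ee_pos: [393.9, 179.2, 194.7]
ee_rot: [-180.0, -0.1, 2.5]
force: [-0.5, 0.4, 0.2]
gripper_width: 39.8
gripper_force: 0.0
x 0.0275 y 0.1526 z 0.0944 yaw -0.026 | now [394.3 177.4 194.4] [ 1.7997e+02 -3.0000e-02  2.3300e+00] w 40.1 F [ 0.4  0.7 -0.4] t 26.6
```

View pics/g6.png

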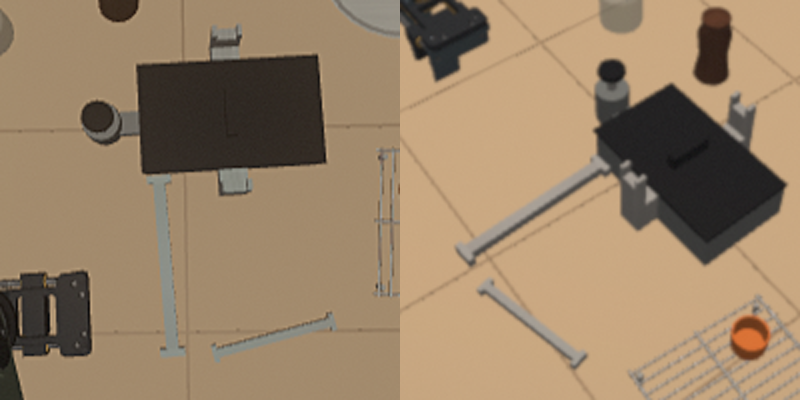

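```bash
python3 -m crank '[{"grip":0.04,"x":0.006,"y":0.03,"z":0,"yaw":-0.026},{"grip":0.04,"x":0.012,"y":0.065,"z":0.02,"yaw":-0.026},{"grip":0.04,"x":0.018,"y":0.1,"z":0.04,"yaw":-0.026},{"grip":0.04,"x":0.024,"y":0.13,"z":0.07,"yaw":-0.026},{"grip":0.04,"x":0.0275,"y":0.152,"z":0.094,"yaw":-0.026}]' 40
python3 -m crank '[{"grip":0.04,"x":0,"y":0,"z":0.02,"yaw":0},{"grip":0.04,"x":0,"y":0,"z":0.03,"yaw":0},{"grip":0.04,"x":0,"y":0,"z":0.04,"yaw":0},{"grip":0.04,"x":0,"y":0,"z":0.04,"yaw":0},{"grip":0.04,"x":0,"y":0,"z":0.04,"yaw":0}]' 40
python3 -c "
from h import *
go(428.3,25.5,16,3.8)"
```

```text
time_s: 26.98
ee_pos: [428.0, 23.3, 99.4]
ee_rot: [180.0, -0.1, 3.6]
force: [0.6, -0.7, -0.4]
gripper_width: 40.4
gripper_force: 0.0
time_s: 27.4
ee_pos: [427.3, 25.7, 60.0]
ee_rot: [180.0, 0.1, 3.7]
force: [0.3, 0.2, 1.2]
gripper_width: 39.8
gripper_force: 0.0
x 0.0010 y 0.0002 z 0.0440 yaw -0.002 | now [427.3  25.7  60. ] [1.7999e+02 8.0000e-02 3.6700e+00] w 39.8 F [0.3 0.2 1.2] t 27.4
```

```bash
python3 -m crank '[{"grip":0.04,"x":0.001,"y":0,"z":0.02,"yaw":0},{"grip":0.04,"x":0.001,"y":0,"z":0.032,"yaw":0},{"grip":0.04,"x":0.001,"y":0,"z":0.039,"yaw":0},{"grip":0.04,"x":0.001,"y":0,"z":0.043,"yaw":0},{"grip":0.04,"x":0.001,"y":0,"z":0.043,"yaw":0}]' 40
python3 -m crank '[{"grip":0.02,"x":0,"y":0,"z":0,"yaw":0},{"grip":0.0,"x":0,"y":0,"z":0,"yaw":0},{"grip":0.0,"x":0,"y":0,"z":0,"yaw":0},{"grip":0.0,"x":0,"y":0,"z":0,"yaw":0},{"grip":0.0,"x":0,"y":0,"z":0,"yaw":0}]' 40
python3 -m crank '[{"grip":0.0,"x":0,"y":0,"z":0,"yaw":0},{"grip":0.0,"x":0,"y":0,"z":-0.001,"yaw":0},{"grip":0.0,"x":0,"y":0,"z":-0.003,"yaw":0},{"grip":0.0,"x":-0.01,"y":0,"z":-0.004,"yaw":0},{"grip":0.0,"x":-0.025,"y":0,"z":-0.004,"yaw":0}]' 40
python3 -m crank '[{"grip":0.0,"x":-0.01,"y":0,"z":-0.02,"yaw":0},{"grip":0.0,"x":-0.01,"y":0,"z":-0.05,"yaw":0},{"grip":0.0,"x":-0.01,"y":0,"z":-0.08,"yaw":0},{"grip":0.0,"x":-0.01,"y":0,"z":-0.11,"yaw":0},{"grip":0.0,"x":-0.01,"y":0,"z":-0.14,"yaw":0}]' 40
python3 -c "
from h import *
go(617.8,-58.5,160,2.3)"
```

```text
time_s: 27.82
ee_pos: [428.3, 26.7, 17.3]
ee_rot: [-180.0, 0.0, 3.8]
force: [0.5, 0.7, -0.4]
gripper_width: 40.0
gripper_force: 0.0
time_s: 28.23
ee_pos: [428.6, 26.9, 17.8]
ee_rot: [180.0, -0.1, 3.8]
force: [-0.2, -0.3, 4.1]
gripper_width: 15.5
gripper_force: 40.0
time_s: 28.65
ee_pos: [403.9, 25.2, 21.5]
ee_rot: [-180.0, -0.1, 3.8]
force: [-0.2, -0.1, -1.4]
gripper_width: 15.8
gripper_force: 40.0
time_s: 29.07
ee_pos: [391.6, 24.5, 162.4]
ee_rot: [-180.0, 0.1, 3.8]
force: [-0.3, 0.2, -2.2]
gripper_width: 15.9
gripper_force: 40.0
x 0.2203 y 0.0977 z 0.0024 yaw 0.026 | now [391.6  24.5 162.4] [-1.7999e+02  9.0000e-02  3.7600e+00] w 15.9 F [-0.3  0.2 -2.2] t 29.1
```

```bash
python3 -m crank '[{"grip":0.0,"x":0.013,"y":0.006,"z":0,"yaw":0.005},{"grip":0.0,"x":0.04,"y":0.018,"z":0,"yaw":0.01},{"grip":0.0,"x":0.07,"y":0.031,"z":0,"yaw":0.015},{"grip":0.0,"x":0.1,"y":0.044,"z":0,"yaw":0.02},{"grip":0.0,"x":0.13,"y":0.058,"z":0,"yaw":0.026}]' 40
python3 -m crank '[{"grip":0.0,"x":0.03,"y":0.012,"z":0,"yaw":0},{"grip":0.0,"x":0.06,"y":0.024,"z":0,"yaw":0},{"grip":0.0,"x":0.08,"y":0.033,"z":0,"yaw":0},{"grip":0.0,"x":0.091,"y":0.038,"z":0,"yaw":0},{"grip":0.0,"x":0.091,"y":0.038,"z":0.005,"yaw":0}]' 40
python3 -m crank '[{"grip":0.0,"x":0,"y":0,"z":0.01,"yaw":0},{"grip":0.0,"x":0,"y":0,"z":0.02,"yaw":0},{"grip":0.0,"x":0,"y":0,"z":0.02,"yaw":0},{"grip":0.0,"x":0,"y":0,"z":0.02,"yaw":0},{"grip":0.0,"x":0,"y":0,"z":0.02,"yaw":0}]' 40
python3 -c "
from h import *
go(617.8,-58.5,127,2.3)"
```

```text
time_s: 29.48
ee_pos: [527.1, -25.3, 160.1]
ee_rot: [-180.0, 0.1, 2.3]
force: [0.5, -1.1, -1.9]
gripper_width: 15.5
gripper_force: 40.0
time_s: 29.9
ee_pos: [621.4, -60.4, 154.9]
ee_rot: [180.0, -0.1, 2.2]
force: [1.0, -0.7, -1.4]
gripper_width: 16.1
gripper_force: 40.0
time_s: 30.32
ee_pos: [618.6, -58.8, 136.4]
ee_rot: [-180.0, 0.0, 2.3]
force: [-0.3, 0.4, -1.3]
gripper_width: 15.9
gripper_force: 40.0
x -0.0008 y -0.0003 z 0.0094 yaw -0.000 | now [618.6 -58.8 136.4] [-1.7999e+02  2.0000e-02  2.3000e+00] w 15.9 F [-0.3  0.4 -1.3] t 30.3
```

```bash
python3 -c "
from h import *
a=grab_frame('top')[:,:,::-1];b=grab_frame('side')[:,:,::-1]
cv2.imwrite('pics/g7.png',np.vstack([cv2.resize(b[165:265,295:395],(600,600),interpolation=2)]))
K=np.array([617.8,-58.5]);an=np.radians(2.3)
R=np.array([[np.cos(an),-np.sin(an)],[np.sin(an),np.cos(an)]])
for l in ((-95,-12,108),(-95,12,108),(-95,0,90),(-102,0,119),(-112,-16,119),(95,-12,108),(95,12,108),(112,16,119)):
    p=K+R@l[:2]; print(l,((proj('side',[*p,l[2]])-[295,165])*6).round(0))
"
```

```text
(-95, -12, 108) [[141. 323.]]
(-95, 12, 108) [[105. 287.]]
(-95, 0, 90) [[123. 331.]]
(-102, 0, 119) [[110. 297.]]
(-112, -16, 119) [[115. 333.]]
(95, -12, 108) [[475. 109.]]
(95, 12, 108) [[438.  77.]]
(112, 16, 119) [[462.  38.]]
```

View pics/g7.png

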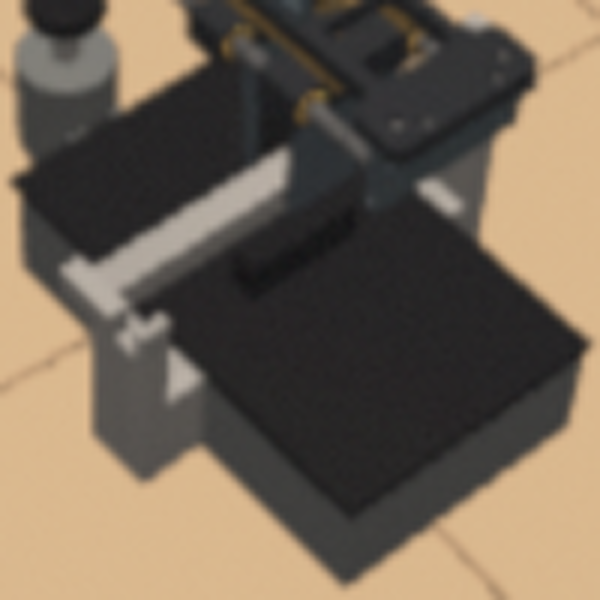

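The bar hovers over the posts, with the near head at (95,285) just outside the near cheeks at (145,325), which matches the prediction. Lowering it slowly.

```bash
python3 -m crank '[{"grip":0.0,"x":-0.0006,"y":0,"z":0.006,"yaw":0},{"grip":0.0,"x":-0.0006,"y":0,"z":0.011,"yaw":0},{"grip":0.0,"x":-0.0006,"y":0,"z":0.016,"yaw":0},{"grip":0.0,"x":-0.0006,"y":0,"z":0.019,"yaw":0},{"grip":0.0,"x":-0.0006,"y":0,"z":0.021,"yaw":0}]' 40
python3 -m crank '[{"grip":0.0,"x":0,"y":0,"z":0,"yaw":0},{"grip":0.0,"x":0,"y":0,"z":0.001,"yaw":0},{"grip":0.0,"x":0,"y":0,"z":0.002,"yaw":0},{"grip":0.0,"x":0,"y":0,"z":0.003,"yaw":0},{"grip":0.0,"x":0,"y":0,"z":0.004,"yaw":0}]' 40
python3 -m crank '[{"grip":0.0,"x":0,"y":0,"z":0.001,"yaw":0},{"grip":0.0,"x":0,"y":0,"z":0.002,"yaw":0},{"grip":0.0,"x":0,"y":0,"z":0.003,"yaw":0},{"grip":0.0,"x":0,"y":0,"z":0.003,"yaw":0},{"grip":0.0,"x":0,"y":0,"z":0.003,"yaw":0}]' 40
```

```text
time_s: 30.83
ee_pos: [618.3, -59.1, 114.5]
ee_rot: [-180.0, 0.1, 2.3]
force: [0.2, -0.0, -2.0]
gripper_width: 15.3
gripper_force: 40.0
time_s: 31.25
ee_pos: [618.8, -59.1, 111.4]
ee_rot: [-180.0, -0.0, 2.3]
force: [0.3, -0.7, -2.8]
gripper_width: 15.7
gripper_force: 40.0
time_s: 31.67
ee_pos: [618.6, -59.1, 108.3]
ee_rot: [-180.0, 0.0, 2.3]
force: [-0.3, -0.6, -1.9]
gripper_width: 15.8
gripper_force: 40.0
```

```bash
python3 -m crank '[{"grip":0.0,"x":0,"y":0,"z":0.0005,"yaw":0},{"grip":0.0,"x":0,"y":0,"z":0.001,"yaw":0},{"grip":0.0,"x":0,"y":0,"z":0.0015,"yaw":0},{"grip":0.0,"x":0,"y":0,"z":0.0015,"yaw":0},{"grip":0.0,"x":0,"y":0,"z":0.0015,"yaw":0}]' 40
python3 -m crank '[{"grip":0.02,"x":0,"y":0,"z":0,"yaw":0},{"grip":0.03,"x":0,"y":0,"z":0,"yaw":0},{"grip":0.04,"x":0,"y":0,"z":0,"yaw":0},{"grip":0.04,"x":0,"y":0,"z":0,"yaw":0},{"grip":0.04,"x":0,"y":0,"z":0,"yaw":0}]' 40
python3 -m crank '[{"grip":0.04,"x":0,"y":0,"z":-0.03,"yaw":0},{"grip":0.04,"x":0,"y":0,"z":-0.06,"yaw":0},{"grip":0.04,"x":0,"y":0,"z":-0.08,"yaw":0},{"grip":0.02,"x":0,"y":-0.02,"z":-0.08,"yaw":0},{"grip":0.0,"x":0,"y":-0.045,"z":-0.08,"yaw":0}]' 40
python3 -c "
from h import *
go(612,106.5,120,2.3)"
```

```text
time_s: 32.08
ee_pos: [618.8, -59.1, 107.9]
ee_rot: [180.0, -0.1, 2.3]
force: [-2.8, 0.3, 6.4]
gripper_width: 15.5
gripper_force: 40.0
time_s: 32.5
ee_pos: [618.6, -59.1, 106.6]
ee_rot: [-180.0, 0.0, 2.3]
force: [1.3, -0.1, 0.3]
gripper_width: 39.6
gripper_force: 0.0
time_s: 32.92
ee_pos: [618.0, -15.2, 188.7]
ee_rot: [180.0, -0.2, 2.1]
force: [0.1, -0.3, -0.4]
gripper_width: 29.7
gripper_force: 0.0
x -0.0015 y -0.1218 z 0.0687 yaw -0.003 | now [618.  -15.2 188.7] [179.96  -0.24   2.12] w 29.7 F [ 0.1 -0.3 -0.4] t 32.9
```

```bash
python3 -m crank '[{"grip":0.0,"x":-0.0015,"y":-0.035,"z":0,"yaw":0},{"grip":0.0,"x":-0.0015,"y":-0.07,"z":0,"yaw":0},{"grip":0.0,"x":-0.0015,"y":-0.1,"z":0.01,"yaw":0},{"grip":0.0,"x":-0.0015,"y":-0.1218,"z":0.04,"yaw":0},{"grip":0.0,"x":-0.0015,"y":-0.1218,"z":0.06,"yaw":0}]' 40 >/dev/null
python3 -m crank '[{"grip":0.0,"x":0,"y":0,"z":0,"yaw":0},{"grip":0.0,"x":0,"y":0,"z":0,"yaw":0},{"grip":0.0,"x":0,"y":0,"z":0,"yaw":0},{"grip":0.0,"x":0,"y":0,"z":0,"yaw":0},{"grip":0.0,"x":0,"y":0,"z":0,"yaw":0}]' 40
python3 -c "
from h import *
go(612,106.5,86,2.3)"
```

```text
time_s: 33.75
ee_pos: [611.6, 106.8, 128.5]
ee_rot: [-180.0, -0.2, 2.2]
force: [0.5, 0.1, -1.1]
gripper_width: 0.0
gripper_force: 0.0
x 0.0004 y 0.0004 z 0.0425 yaw -0.001 | now [611.6 106.8 128.5] [-179.98   -0.18    2.21] w 0.0 F [ 0.5  0.1 -1.1] t 33.8
```

```bash
python3 -m crank '[{"grip":0.0,"x":0,"y":0,"z":0.01,"yaw":0},{"grip":0.0,"x":0,"y":0,"z":0.02,"yaw":0},{"grip":0.0,"x":0,"y":0,"z":0.027,"yaw":0},{"grip":0.0,"x":0,"y":0,"z":0.033,"yaw":0},{"grip":0.0,"x":0,"y":0,"z":0.036,"yaw":0}]' 40
python3 -m crank '[{"grip":0.0,"x":0,"y":0,"z":0.002,"yaw":0},{"grip":0.0,"x":0,"y":0,"z":0.004,"yaw":0},{"grip":0.0,"x":0,"y":0,"z":0.006,"yaw":0},{"grip":0.0,"x":0,"y":0,"z":0.006,"yaw":0},{"grip":0.0,"x":0,"y":0,"z":0.006,"yaw":0}]' 40
```

```text
time_s: 34.17
ee_pos: [612.0, 107.2, 91.2]
ee_rot: [180.0, -0.2, 2.3]
force: [1.9, -1.2, 10.0]
gripper_width: 0.0
gripper_force: 4.7
time_s: 34.58
ee_pos: [612.1, 107.2, 86.4]
ee_rot: [180.0, -0.2, 2.3]
force: [-0.1, -1.3, 10.0]
gripper_width: 0.3
gripper_force: 5.3
```

```bash
python3 -m crank '[{"grip":0.0,"x":0,"y":0,"z":0.001,"yaw":0},{"grip":0.0,"x":0,"y":0,"z":0.0015,"yaw":0},{"grip":0.0,"x":0,"y":0,"z":0.002,"yaw":0},{"grip":0.0,"x":0,"y":0,"z":0.002,"yaw":0},{"grip":0.0,"x":0,"y":0,"z":0.002,"yaw":0}]' 40
```

```text
time_s: 35.0
ee_pos: [612.1, 107.2, 86.2]
ee_rot: [180.0, -0.3, 2.3]
force: [-2.1, -0.9, 19.1]
gripper_width: 0.3
gripper_force: 9.8
```

The force jumps to 19 N with no further travel, so the plunger is at its stop. Now the release and the other two strokes.

```bash
U='x'; python3 -m crank '[{"grip":0.0,"x":0,"y":0,"z":-0.015,"yaw":0},{"grip":0.0,"x":0,"y":0,"z":-0.03,"yaw":0},{"grip":0.0,"x":0,"y":0,"z":-0.04,"yaw":0},{"grip":0.0,"x":0,"y":0,"z":-0.04,"yaw":0},{"grip":0.0,"x":0,"y":0,"z":-0.04,"yaw":0}]' 40
python3 -m crank '[{"grip":0.0,"x":0,"y":0,"z":0,"yaw":0},{"grip":0.0,"x":0,"y":0,"z":0,"yaw":0},{"grip":0.0,"x":0,"y":0,"z":0,"yaw":0},{"grip":0.0,"x":0,"y":0,"z":0.005,"yaw":0},{"grip":0.0,"x":0,"y":0,"z":0.01,"yaw":0}]' 40
python3 -m crank '[{"grip":0.0,"x":0,"y":0,"z":0.008,"yaw":0},{"grip":0.0,"x":0,"y":0,"z":0.016,"yaw":0},{"grip":0.0,"x":0,"y":0,"z":0.022,"yaw":0},{"grip":0.0,"x":0,"y":0,"z":0.027,"yaw":0},{"grip":0.0,"x":0,"y":0,"z":0.030,"yaw":0}]' 40
python3 -m crank '[{"grip":0.0,"x":0,"y":0,"z":0,"yaw":0},{"grip":0.0,"x":0,"y":0,"z":0,"yaw":0},{"grip":0.0,"x":0,"y":0,"z":0.0005,"yaw":0},{"grip":0.0,"x":0,"y":0,"z":0.0005,"yaw":0},{"grip":0.0,"x":0,"y":0,"z":0.0005,"yaw":0}]' 40
python3 -m crank '[{"grip":0.0,"x":0,"y":0,"z":-0.015,"yaw":0},{"grip":0.0,"x":0,"y":0,"z":-0.03,"yaw":0},{"grip":0.0,"x":0,"y":0,"z":-0.04,"yaw":0},{"grip":0.0,"x":0,"y":0,"z":-0.04,"yaw":0},{"grip":0.0,"x":0,"y":0,"z":-0.04,"yaw":0}]' 40
python3 -m crank '[{"grip":0.0,"x":0,"y":0,"z":0,"yaw":0},{"grip":0.0,"x":0,"y":0,"z":0,"yaw":0},{"grip":0.0,"x":0,"y":0,"z":0,"yaw":0},{"grip":0.0,"x":0,"y":0,"z":0.005,"yaw":0},{"grip":0.0,"x":0,"y":0,"z":0.01,"yaw":0}]' 40
python3 -m crank '[{"grip":0.0,"x":0,"y":0,"z":0.008,"yaw":0},{"grip":0.0,"x":0,"y":0,"z":0.016,"yaw":0},{"grip":0.0,"x":0,"y":0,"z":0.022,"yaw":0},{"grip":0.0,"x":0,"y":0,"z":0.027,"yaw":0},{"grip":0.0,"x":0,"y":0,"z":0.030,"yaw":0}]' 40
python3 -m crank '[{"grip":0.0,"x":0,"y":0,"z":0,"yaw":0},{"grip":0.0,"x":0,"y":0,"z":0,"yaw":0},{"grip":0.0,"x":0,"y":0,"z":0.0005,"yaw":0},{"grip":0.0,"x":0,"y":0,"z":0.0005,"yaw":0},{"grip":0.0,"x":0,"y":0,"z":0.0005,"yaw":0}]' 40
```

```text
time_s: 35.42
ee_pos: [609.8, 107.4, 122.1]
ee_rot: [-180.0, 0.1, 2.3]
force: [-0.5, -0.4, -1.1]
gripper_width: 0.4
gripper_force: 0.0
time_s: 35.83
ee_pos: [610.6, 107.5, 112.4]
ee_rot: [-180.0, -0.0, 2.3]
force: [-1.1, 0.4, 4.0]
gripper_width: 0.5
gripper_force: 1.8
time_s: 36.25
ee_pos: [610.8, 107.6, 86.0]
ee_rot: [-180.0, -0.1, 2.3]
force: [-10.6, -1.9, 40.0]
gripper_width: 0.5
gripper_force: 19.9
time_s: 36.67
ee_pos: [610.7, 107.6, 86.2]
ee_rot: [-180.0, -0.1, 2.3]
force: [-7.3, -0.4, 24.0]
gripper_width: 0.3
gripper_force: 11.9
time_s: 37.08
ee_pos: [610.3, 107.5, 121.7]
ee_rot: [-180.0, 0.0, 2.3]
force: [0.2, 0.4, -0.5]
gripper_width: 0.6
gripper_force: 0.0
time_s: 37.5
ee_pos: [610.7, 107.5, 111.9]
ee_rot: [-180.0, -0.0, 2.3]
force: [-0.0, 0.8, 3.0]
gripper_width: 0.6
gripper_force: 1.9
time_s: 37.92
ee_pos: [610.9, 107.6, 86.0]
ee_rot: [-180.0, -0.1, 2.3]
force: [-11.3, -2.1, 42.3]
gripper_width: 0.3
gripper_force: 21.0
time_s: 38.33
ee_pos: [610.8, 107.5, 86.1]
ee_rot: [-180.0, -0.2, 2.3]
force: [-7.6, -1.7, 26.3]
gripper_width: -0.0
gripper_force: 13.0
```

```bash
python3 -m crank '[{"grip":0.0,"x":0,"y":0,"z":-0.015,"yaw":0},{"grip":0.0,"x":0,"y":0,"z":-0.03,"yaw":0},{"grip":0.0,"x":0,"y":0,"z":-0.06,"yaw":0},{"grip":0.0,"x":0,"y":0,"z":-0.09,"yaw":0},{"grip":0.0,"x":0,"y":0,"z":-0.11,"yaw":0}]' 40 >/dev/null
python3 -m crank '[{"grip":0.0,"x":-0.035,"y":-0.01,"z":0,"yaw":0},{"grip":0.0,"x":-0.07,"y":-0.02,"z":0,"yaw":0},{"grip":0.0,"x":-0.105,"y":-0.03,"z":0,"yaw":0},{"grip":0.0,"x":-0.14,"y":-0.04,"z":0,"yaw":0},{"grip":0.0,"x":-0.17,"y":-0.05,"z":0,"yaw":0}]' 40 >/dev/null
python3 -m crank '[{"grip":0.0,"x":-0.02,"y":-0.03,"z":0,"yaw":0},{"grip":0.0,"x":-0.03,"y":-0.05,"z":0,"yaw":0},{"grip":0.0,"x":-0.03,"y":-0.06,"z":0,"yaw":0},{"grip":0.0,"x":-0.03,"y":-0.06,"z":0,"yaw":0},{"grip":0.0,"x":-0.03,"y":-0.06,"z":0,"yaw":0}]' 40
python3 -c "
from h import *
a=grab_frame('top')[:,:,::-1][140:290,280:480];b=grab_frame('side')[:,:,::-1][130:330,270:430]
cv2.imwrite('pics/g8.png',np.hstack([cv2.resize(a,(440,330),interpolation=2),cv2.resize(b,(360,450),interpolation=2)[:330]]))"
```

```text
time_s: 39.58
ee_pos: [406.8, 209.4, 191.4]
ee_rot: [180.0, -0.0, 2.4]
force: [0.5, 0.4, 0.5]
gripper_width: 0.6
gripper_force: 0.0
```

View pics/g8.png

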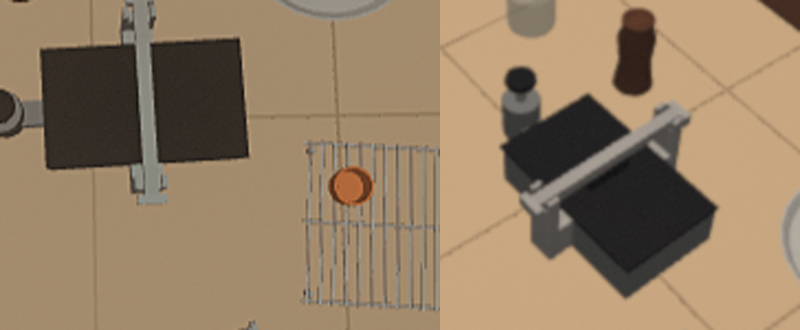

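The lid is seated, the bar lies across both posts (head at 150,195), the plunger is up, and the cup stands on the rack at (351,186). Handing in.

```bash
python3 -c "
from workcell import *
print(job_done())"
```

```text
the job is handed in; nothing more can be done
None
```

I handed the job in at about 40 s of the 208 s; no verdict came back. The last picture shows the cup on the rack, the lid seated, the bar across both posts and the plunger up. The two muffins present were seen standing in the keeper before the lid went on, and all three presses reached the stop.

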